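# Hold a hardness probe square on the inked ring of a guide bush laid in a V-block

## Robot

A 6-joint arm with a two-finger parallel gripper is mounted at the origin on the work surface; the furniture and walls round the work are solid. World frame = base frame: x ahead of the robot, y to its left, z up, the work surface at z = 0. Lengths are in m, angles in rad, forces in N, time in s.
With the tool pointing down it reaches from about 0.35 to 0.975 m from the base axis. Payload 4.9 kg.
Tool frame: the origin (TCP) lies at the very end of the fingers, on their centre line; the grasp point (between the pads) lies 19 mm behind it; z points along the fingers, y is the line along which they close (so a half turn about z gives the same grasp; the last joint's range is limited). The gripper opens to 85 mm and grips with 20 to 120 N. Pads are 22 mm wide; open, the fingers measure 114 mm over their backs; the gripper's body (76 mm by 85 mm) begins 54 mm behind the grasp point. The pads swing forward as they close: fully open they stand 13 mm farther back than shut.
Start: joints at [1.077, 0.053, 1.613, -0, 1.476, -0.119], TCP at [0.229, 0.582, 0.231] pointing down, gripper open.
Joint ranges: [-3.01, 3.01], [-1.01, 2.22], [0.06, 2.58], [-1.02, 4.17], [0.09, 2.62], [-3.14, 3.14]. Speed limits (rad/s): [2.57, 2.57, 3.14, 3.14, 3.14, 3.14].

## Interface

Orientations are given as a rotation vector (axis times angle).
In Python, from rig import ctrl gives the robot as it stands.
- The arm moves only by the tool drive_tool, never from a script. Its argument "targets" is a list of rows, each an object with "travel": the shift along the tool's x, y, z in m, a list of three; "yaw": the turn about the tool's z in rad; "claw": the finger opening in m, from 0 to 0.0854. In form: [{"travel": [tx, ty, tz], "yaw": yaw, "claw": claw}, ...]. A call has 1 to 20 rows; each row shifts and turns the commanded pose from where the row before left it, along the tool's axes as they then stand; what a row does not reach is not made up. A row lasts 1/10 s, in which the tool goes at most 50 mm and 8.59 degrees, less where a joint would pass 70% of its speed; a pose out of reach is approached as far as the arm can. A call with a gripper value outside its range is refused whole. The fingers move at their own pace and stop on an object; "newtons" is the grip in N (left out, the last holds). Time passes only in rows, so rows that do not move let the fingers close. It gives the time, the measured TCP pose, the force, the opening and the grip force at its end, in the units of the state.
- ctrl.observe(): the state, without advancing time (a new reading comes with each control period).
- ctrl.snapshot(name): name is "scene" or "top" or "wrist"; returns the picture (400x640x3 uint8, red, green, blue); there is no depth.
- ctrl.camera_info(name): a dict with "fx", "fy", "cx", "cy" (pixels), "k1" (the pictures are not rectified: a ray, as slopes to the right and down, at radius r is drawn at 1 + k1 r^2 times it, then the intrinsics apply), "R" (3x3) and "t" (3): a world point X has camera coordinates R X + t. Camera axes: x right, y down, z forward; pixel columns grow to the right and rows downward; lengths in m; the calibration is good to about 2 mm. A picture is of the moment at which its call begins: read the wrist's pose just before it. camera_info takes no time and is no camera call; for the wrist camera it gives the pose at the moment of the call.
- ctrl.job_done(): hands the job in; it is judged then, once.
The state is a dict: "t": time; "q": joint angles; "joint_vel": joint speeds; "joint_torque": joint torques, N m; "tool_pos": TCP position; "tcp_rot": TCP orientation; "ft_force": force on the tool from outside, world axes, zero at the start; "ft_torque": the same for the moment, N m; "width": finger opening in m; "gripper_force": force on a finger pad.
Only numpy, scipy, OpenCV 4.12 (cv2) and the standard library are available. Lean on these libraries where they do the work, as an engineer would, in place of code of your own. Each camera call takes 0.05 s, during which the arm holds its last target. There are 200 camera calls.

## Task

Check the hardness of the guide bush with the blue ink ring: lay it gently on its side in the magnetic V-block, lengthwise in the V with the blue ring over the block, and let go of it. Then draw the white pen-type hardness probe from its sloping holder and hold it upright with its tip on the very top of the bush, on the blue ring, pressed down lightly so that the spring-loaded nose is about half-way in. Finish while still holding the probe pressed there; leave the plain bush, the oil bottle and the aluminium part alone.

Things in the scene. Friction and masses are not known exactly. Their poses are not given: they have to be found in the camera images.
- inked_bush: Ground steel guide bush to be tested, a cylinder 36 mm in diameter and 84 mm long, 0.48 kg (some 20 % more or less), loose, at first standing upright on the bench. An ink ring, blue and 8 mm wide, runs all round it, centred 30 mm from the end on which it stands. Origin: centre of that lower end; z is the bush's axis, towards the other end.
- ring_centre (a point): The point on the axis of inked_bush at the middle of the blue ring, 30 mm along the axis from the bush's origin; the ring's surface is 18 mm from it. Axes as inked_bush.
- plain_bush: A bystander: guide bush of the same look without a ring, 36 mm in diameter, 88 mm tall, loose, upright. Origin: centre of its underside. The two bushes may have swapped places.
- v_block: Magnetic V-block, bright steel, red switch bar, fixed: 56 mm across (x), 40 long (y), 34.5 high. A 90 degree V runs along its y, open at both ends, 33 mm wide at the top, bottom line 18 mm above the bench. A 36 mm bush lying in it (either way round) has its axis along the block's y, 43.5 mm above the bench, its top at 61.5 mm, and overhangs the ends, where fingers have room. Origin: centre of underside.
- probe: White pen-type hardness probe, loose, 0.125 kg. Barrel 24 mm in diameter, 22 to 127 mm from the tip, black grip rings at 80 to 108 mm; below it a steel nose, 13.6 mm tapering to a 6 mm flat tip. Origin: the tip, nose out; z runs up its axis. At first in probe_holder, leaning 20 to 23 degrees to the holder's -x; graspable above 60 mm from the tip; draw it out 65 mm or more along its axis.
- probe_tip (a point): Centre of the flat end of the nose; moves with the nose.
- probe_nose (a joint): How far the nose is pushed into the probe's barrel: 0 m fully out, 0.008 m fully in. It is held out by a spring: it begins to move at 1.5 N and needs 0.5 N more for each mm, 3.5 N half-way in (0.004), 5.5 N fully in.
- probe_holder: Probe holder, fixed: dark base plate 88 x 74 x 10 mm carrying a black block (42 x 40 mm, upper corner 88 mm above the bench) tilted 20 degrees between two aluminium cheeks, with a 25.6 mm hole for the probe. Origin: centre of the underside; the probe's tip rests at (10, 0, 26) mm in this frame. A microscope 0.31 m tall stands to its right (-y).
- oil_bottle: A bystander: cream oil bottle with a red spout, 45 mm in diameter, 127 mm tall, loose. Origin: centre of its underside.
- electrode_holder: A bystander: white-looking aluminium part, square foot 46 x 46 mm with a round stepped spigot on top, 54 mm tall, loose. Origin: centre of its underside.
Things that resemble listed ones, but are neither listed nor needed, are in the scene too. Leave any orange look-alike of the inked_bush alone.

How it is judged:
By the outcome, as a careful person would: the job done as asked, in the order asked, and still so for the second after the job is handed in, while the arm keeps its last pose, push and grip.
It also fails if it takes over 58 s, if anything falls off the work surface, if the arm or the gripper's body presses on something with over 40 N, if the wrist force passes 120 N, or if a joint passes its speed limit or range.

## Working session

There is one attempt and no reset: what is moved stays moved. The work goes in short steps, Python scripts to look and compute and a tool call to move; the robot and the scene stay as the last step left them, time stands still between calls to the robot, and variables do not carry over. Pictures are saved under pics/ and viewed, at most 10 in all, crops included, and the job is handed in when it is done.

Besides the shell and the picture viewer there is one more tool, called after "Emit:" in YAML: its name, and indented under it one key for each argument. drive_tool: Moves the arm, as the interface text tells. Its arguments: {"type":"object","properties":{"targets":{"type":"array","items":{"type":"object","properties":{"travel":{"type":"array","items":{"type":"number"}},"yaw":{"type":"number"},"claw":{"type":"number"}}}},"newtons":{"type":"number"}},"required":["targets"]}

```bash
mkdir -p pics
python3 - <<'E'
from rig import ctrl
import cv2,numpy as np
s=ctrl.observe();print({k:np.round(v,3).tolist() for k,v in s.items()})
for n in("scene","top"):
    im=ctrl.snapshot(n);cv2.imwrite(f"pics/{n}0.png",im[:,:,::-1])
for n in("scene","top","wrist"):print(n,{k:np.round(v,4).tolist() for k,v in ctrl.camera_info(n).items()})
E
```

```text
{'t': 0.0, 'q': [1.077, 0.053, 1.614, -0.0, 1.476, -0.119], 'joint_vel': [-0.0, 0.001, -0.001, -0.003, 0.001, 0.002], 'joint_torque': [-0.001, -39.368, -37.018, -0.0, 0.007, 0.0], 'tool_pos': [0.229, 0.581, 0.23], 'tcp_rot': [-0.585, -3.086, 0.003], 'ft_force': [-0.496, -0.639, -0.172], 'ft_torque': [0.018, -0.018, 0.018], 'gripper_force': 0.0, 'width': 0.086}
scene {'fx': 403.0452, 'fy': 403.0452, 'cx': 315.2303, 'cy': 196.4394, 'k1': -0.0671, 'R': [[0.8163, -0.5777, -0.0004], [-0.4337, -0.6123, -0.6611], [0.3816, 0.5398, -0.7503]], 't': [-0.2241, 0.3586, 0.5818]}
top {'fx': 481.6425, 'fy': 481.6425, 'cx': 309.9335, 'cy': 197.749, 'k1': -0.0045, 'R': [[-0.0191, -0.9998, -0.0003], [-0.9921, 0.019, -0.1238], [0.1238, -0.0021, -0.9923]], 't': [0.2225, 0.4337, 1.0308]}
wrist {'fx': 310.6361, 'fy': 310.6361, 'cx': 319.1437, 'cy': 193.2857, 'k1': -0.0428, 'R': [[0.3648, 0.9311, -0.0027], [0.8812, -0.3444, 0.3239], [0.3006, -0.1205, -0.9461]], 't': [-0.6232, -0.0441, 0.3817]}
```

View pics/scene0.png

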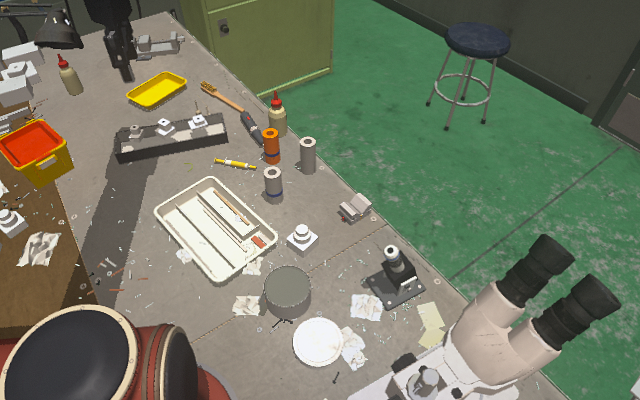

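View pics/top0.png

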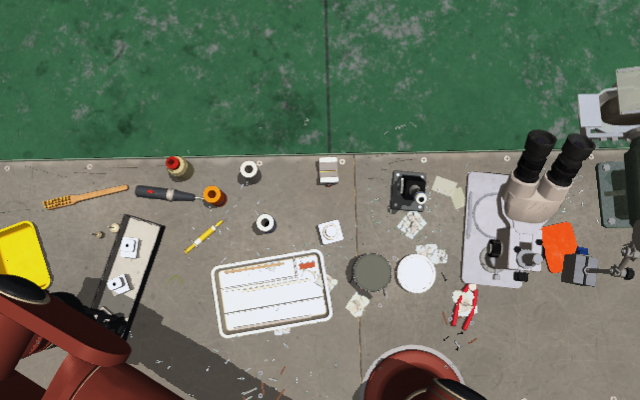

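The inked bush (blue ring) shows at scene (273,182) and top (265,223). The V-block is at top (328,170) and the holder at top (408,192). Next I'll zoom in.

Run:
```python
import cv2,numpy as np
t=cv2.imread("pics/top0.png");s=cv2.imread("pics/scene0.png")
a=cv2.resize(t[150:250,240:440],(800,400),interpolation=cv2.INTER_CUBIC)
cv2.imwrite("pics/c1.png",a)
b=cv2.resize(s[120:320,250:450],(600,600),interpolation=cv2.INTER_CUBIC)
cv2.imwrite("pics/c2.png",b)
```

```text
(no output)
```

View pics/c1.png

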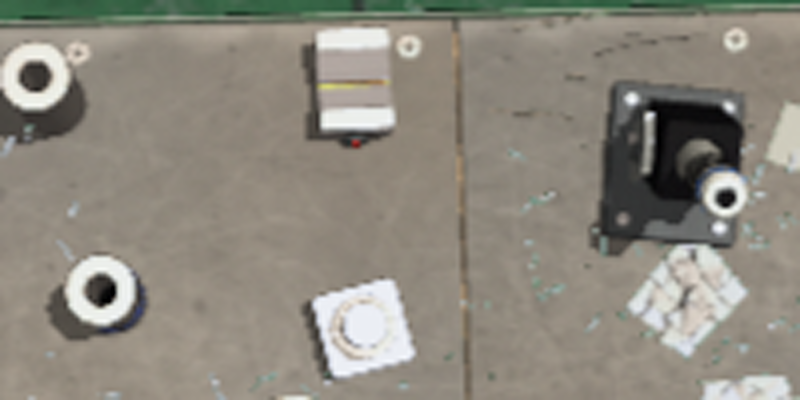

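View pics/c2.png

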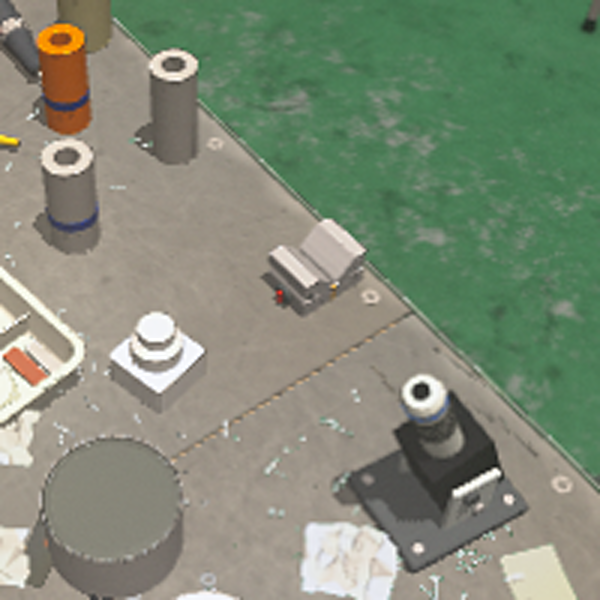

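The crops show: bush top at c1 (101,291) / c2 (67,157); V-block top face at c1 (317..396, 30..130), with its V running left-right; probe cap at c1 (722,193) / c2 (424,390). The holder plate is at c1 x 605–745, y 82–245. The tool only points down, so the bush and the probe both have to be pivoted in the fingers.

```bash
cat > h.py <<'E'
import numpy as np,cv2
from rig import ctrl
def ray(ci,px):
    K=np.array([[ci['fx'],0,ci['cx']],[0,ci['fy'],ci['cy']],[0,0,1.]])
    p=cv2.undistortPoints(np.array(px,float).reshape(-1,1,2),K,np.array([ci['k1'],0,0,0.]))[:,0]
    R=np.array(ci['R']);C=-R.T@np.array(ci['t'])
    return C,np.c_[p,np.ones(len(p))]@R
def plane(ci,px,z):
    C,d=ray(ci,px);return C+d*((z-C[2])/d[:,2])[:,None]
def tri(ca,pa,cb,pb):
    A=np.zeros((3,3));b=np.zeros(3)
    for c,p in((ca,pa),(cb,pb)):
        C,d=ray(c,[p]);d=d[0]/np.linalg.norm(d[0]);M=np.eye(3)-np.outer(d,d);A+=M;b+=M@C
    return np.linalg.solve(A,b)
def proj(ci,X):
    R=np.array(ci['R']);K=np.array([[ci['fx'],0,ci['cx']],[0,ci['fy'],ci['cy']],[0,0,1.]])
    return cv2.projectPoints(np.array(X,float).reshape(-1,1,3),cv2.Rodrigues(R)[0],np.array(ci['t'],float),K,np.array([ci['k1'],0,0,0.]))[0][:,0]
E
cat > m.py <<'E'
from h import *
T=ctrl.camera_info("top");S=ctrl.camera_info("scene")
c1=lambda p:(np.array(p,float)+.5)/4-.5+[240,150]
c2=lambda p:(np.array(p,float)+.5)/3-.5+[250,120]
P=lambda n,v:print(n,np.round(np.array(v)*1000,1).tolist())
P("bush top",plane(T,[c1((101,291))],.084));P("bush sc",plane(S,[c2((67,157))],.084));P("tri",tri(T,c1((101,291)),S,c2((67,157))))
P("plain",plane(T,[c1((36,77))],.088))
P("vb",plane(T,c1([(317,30),(390,30),(396,130),(319,130)]),.0345))
P("vb sc",plane(S,c2([(270,247),(328,220),(366,247)]),.0345))
P("plate",plane(T,c1([(613,80),(745,95),(735,246),(600,235)]),.01))
P("screws",plane(T,c1([(632,99),(729,107),(720,229),(622,218)]),.01))
P("cap",tri(T,c1((722,193)),S,c2((424,390))))
P("elec",plane(T,c1([(362,325)]),.054))
img=cv2.imread("pics/top0.png")[150:250,240:440]
w=(img.min(2)>185).astype(np.uint8)
n,l,st,ce=cv2.connectedComponentsWithStats(w)
for i in range(1,n):
    if st[i,4]>25: print(st[i],np.round(ce[i]+[240,150],1))
E
python3 m.py
```

```text
bush top [[381.4, 308.2, 84.0]]
bush sc [[382.3, 306.5, 84.0]]
tri [382.2, 308.0, 82.7]
plain [[493.4, 340.9, 88.0]]
vb [[526.8, 192.7, 34.5], [526.0, 152.5, 34.5], [470.2, 150.7, 34.5], [471.0, 192.8, 34.5]]
vb sc [[474.1, 193.7, 34.5], [523.2, 189.9, 34.5], [528.7, 155.0, 34.5]]
plate [[500.2, 26.4, 10.0], [490.2, -47.3, 10.0], [405.2, -37.6, 10.0], [412.8, 37.2, 10.0]]
screws [[489.1, 16.2, 10.0], [483.5, -38.0, 10.0], [414.9, -29.7, 10.0], [422.1, 24.6, 10.0]]
cap [419.7, -1.6, 141.2]
elec [[362.9, 172.7, 54.0]]
[79  7 18  6 92] [327.7 159.2]
[  0  11  17  16 154] [248.  168.5]
[80 27 19  5 90] [329.1 179.1]
[193  27   7  15  73] [436.7 184.5]
[176  43  11  11  60] [421.4 197.8]
[157  61  30  28 344] [411.7 224. ]
[ 17  64  16  17 163] [264.4 222. ]
[ 78  70  26  24 418] [330.7 231.3]
[176  94  21   6 100] [426.8 246.9]
```

Emit:
drive_tool:
  targets:
    - {"travel": [-0.024, -0.02, 0], "yaw": 0, "claw": 0.085}
    - {"travel": [-0.024, -0.02, 0], "yaw": 0, "claw": 0.085}
    - {"travel": [-0.024, -0.02, 0], "yaw": 0, "claw": 0.085}
    - {"travel": [-0.024, -0.02, 0], "yaw": 0, "claw": 0.085}
    - {"travel": [-0.024, -0.02, 0], "yaw": 0, "claw": 0.085}
    - {"travel": [-0.024, -0.02, 0], "yaw": 0, "claw": 0.085}
    - {"travel": [-0.024, -0.02, 0], "yaw": 0, "claw": 0.085}
    - {"travel": [-0.024, -0.02, 0], "yaw": 0, "claw": 0.085}
    - {"travel": [-0.024, -0.02, 0], "yaw": 0, "claw": 0.085}
    - {"travel": [-0.024, -0.02, 0], "yaw": 0, "claw": 0.085}
    - {"travel": [0, 0, 0], "yaw": 0.146, "claw": 0.085}
    - {"travel": [0, 0, 0], "yaw": 0.146, "claw": 0.085}
    - {"travel": [0, 0, 0], "yaw": 0.146, "claw": 0.085}
    - {"travel": [0, 0, 0], "yaw": 0.146, "claw": 0.085}
    - {"travel": [0, 0, 0], "yaw": 0.146, "claw": 0.085}
    - {"travel": [0, 0, 0], "yaw": 0.146, "claw": 0.085}
    - {"travel": [0, 0, 0], "yaw": 0.146, "claw": 0.085}
    - {"travel": [0, 0, 0], "yaw": 0.146, "claw": 0.085}

```text
t: 1.9
tool_pos: [0.3786, 0.3074, 0.2307]
tcp_rot: [-2.197, -2.245, 0.002]
ft_force: [-0.1, -0.7, 0.4]
width: 0.0848
gripper_force: 0.0
```

```bash
cat >> h.py <<'E'
from scipy.spatial.transform import Rotation as Ro
def st():
    s=ctrl.observe();R=Ro.from_rotvec(s['tcp_rot']).as_matrix()
    print("t",round(s['t'],2),"pos",np.round(np.array(s['tool_pos'])*1000,1),"ax",np.round(np.degrees(np.arctan2(R[1,0],R[0,0])),2),"ay",np.round(np.degrees(np.arctan2(R[1,1],R[0,1])),2),"tz",np.round(R[:,2],4),"F",np.round(s['ft_force'],1),"w",round(s['width']*1000,1),"gf",round(s['gripper_force'],1),"q",np.round(s['q'],2))
    return s,R
def go(tgt):
    s,R=st();print("travel mm",np.round(R.T@(np.array(tgt)-np.array(s['tool_pos'])*1000),1))
def snap(n,f):
    ci=ctrl.camera_info(n);im=ctrl.snapshot(n);cv2.imwrite(f"pics/{f}.png",im[:,:,::-1]);return ci,im
E
python3 - <<'E'
from h import *
import pickle
go([382,307.5,150])
ci,im=snap("wrist","w1");pickle.dump(ci,open("w1.pkl","wb"))
for n,X in dict(bush=[.382,.3075,.084],vb=[.4985,.172,.0345],cap=[.42,-.002,.143]).items():print(n,proj(ci,X).round(0))
E
```

```text
t 1.9 pos [378.6 307.4 230.7] ax 91.26 ay 1.26 tz [-9.e-04 -5.e-04 -1.e+00] F [-0.1 -0.7  0.4] w 84.8 gf 0.0 q [ 0.53 -0.28  1.92 -0.    1.5   0.51]
travel mm [ 0.   3.5 80.7]
bush [[322. 177.]]
vb [[410. 271.]]
cap [[348. 451.]]
```

View pics/w1.png

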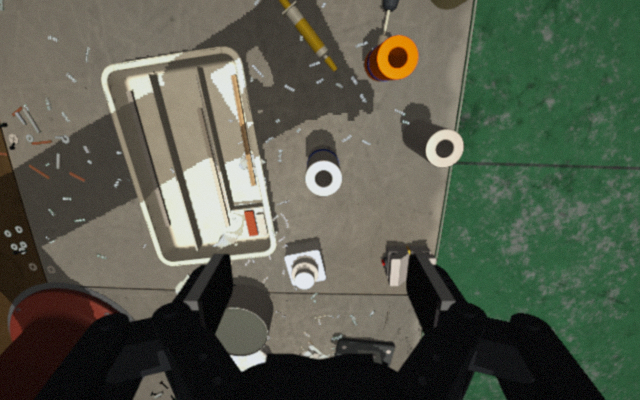

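The wrist view shows the bush cap at (323,178), between the open fingers' column. The V-block is partly hidden at (410,268).

Run:
```python
from h import *
import pickle
ci=pickle.load(open("w1.pkl","rb"))
im=cv2.imread("pics/w1.png");w=(im.min(2)>150).astype(np.uint8)[155:200,300:348]
c=max(cv2.findContours(w,cv2.RETR_EXTERNAL,cv2.CHAIN_APPROX_NONE)[0],key=len)
(e,ax,an)=cv2.fitEllipse(c);p=np.array(e)+[300,155];print(p,ax,plane(ci,[p],.084)*1000)
```

```text
[323.11654472 178.11736298] (34.443641662597656, 36.42844009399414) [[382.97784606 306.01377654  84.        ]]
```

Emit:
drive_tool:
  targets:
    - {"travel": [0, 0.004, 0.02], "yaw": 0, "claw": 0.085}
    - {"travel": [0, 0, 0.03], "yaw": 0, "claw": 0.085}
    - {"travel": [0, 0, 0.03], "yaw": 0, "claw": 0.085}
    - {"travel": [0, 0, 0.03], "yaw": 0, "claw": 0.085}
    - {"travel": [0, 0, 0.03], "yaw": 0, "claw": 0.085}
    - {"travel": [0, 0, 0.024], "yaw": 0, "claw": 0.085}
    - {"travel": [0, 0, 0.02], "yaw": 0, "claw": 0.085}
    - {"travel": [0, 0, 0], "yaw": 0, "claw": 0.085}

```text
t: 2.75
tool_pos: [0.3801, 0.3061, 0.0437]
tcp_rot: [-2.186, -2.253, 0.012]
ft_force: [-0.8, -0.1, 0.2]
width: 0.0849
gripper_force: 0.0
```

Emit:
drive_tool:
  targets:
    - {"travel": [0, 0, 0], "yaw": 0, "claw": 0.03}
    - {"travel": [0, 0, 0], "yaw": 0, "claw": 0.03}
    - {"travel": [0, 0, 0], "yaw": 0, "claw": 0.03}
    - {"travel": [0, 0, 0], "yaw": 0, "claw": 0.03}
    - {"travel": [0, 0, 0], "yaw": 0, "claw": 0.03}
    - {"travel": [0, 0, 0], "yaw": 0, "claw": 0.03}
    - {"travel": [0, 0, 0], "yaw": 0, "claw": 0.03}
    - {"travel": [0, 0, 0], "yaw": 0, "claw": 0.03}
  newtons: 40

```text
t: 3.55
tool_pos: [0.3837, 0.3083, 0.0489]
tcp_rot: [2.19, 2.252, 0.003]
ft_force: [-2.7, -0.1, 5.8]
width: 0.035
gripper_force: 39.7
```

Emit:
drive_tool:
  targets:
    - {"travel": [0, 0, -0.01], "yaw": 0, "claw": 0.03}
    - {"travel": [0, 0, -0.03], "yaw": 0, "claw": 0.03}
    - {"travel": [0, 0, -0.04], "yaw": 0, "claw": 0.03}
    - {"travel": [0, 0, -0.04], "yaw": 0, "claw": 0.03}
    - {"travel": [-0.02, 0.011, 0], "yaw": 0, "claw": 0.03}
    - {"travel": [-0.03, 0.016, 0], "yaw": 0, "claw": 0.03}
    - {"travel": [-0.03, 0.017, 0], "yaw": 0, "claw": 0.03}
    - {"travel": [-0.03, 0.017, 0], "yaw": 0, "claw": 0.03}
    - {"travel": [-0.03, 0.017, 0], "yaw": 0, "claw": 0.03}
    - {"travel": [-0.03, 0.017, 0], "yaw": 0, "claw": 0.03}
    - {"travel": [-0.03, 0.016, 0], "yaw": 0, "claw": 0.03}
    - {"travel": [0, 0, 0], "yaw": 0, "claw": 0.03}
    - {"travel": [0, 0, 0], "yaw": 0, "claw": 0.03}
    - {"travel": [0, 0, 0], "yaw": 0, "claw": 0.03}

```text
t: 4.95
tool_pos: [0.4986, 0.1114, 0.1667]
tcp_rot: [-2.189, -2.252, 0.001]
ft_force: [0.6, -0.2, -4.3]
width: 0.0349
gripper_force: 40.8
```

Run:
```python
from h import *
import pickle
st()
ci,im=snap("wrist","w2");pickle.dump(ci,open("w2.pkl","wb"))
print(proj(ci,[.4985,.172,.0345]).round(0))
```

```text
t 4.95 pos [498.6 111.4 166.7] ax 91.63 ay 1.63 tz [-1.5e-03  2.0e-04 -1.0e+00] F [ 0.6 -0.2 -4.3] w 34.9 gf 40.8 q [ 0.07 -0.17  1.94  0.    1.38  0.05]
[[321. 114.]]
```

View pics/w2.png

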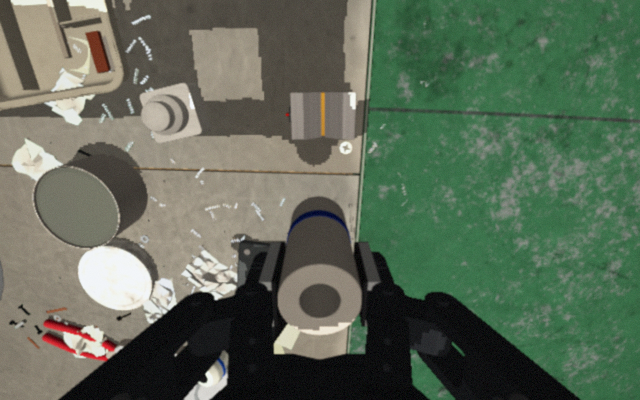

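The wrist view shows the block at about (291–356, 92–140), with the V line at column 323. The bush is held upright with the ring at its low end. I'll measure the block edges next.

Run:
```python
import cv2
im=cv2.imread("pics/w2.png")[80:155,275:375]
cv2.imwrite("pics/c3.png",cv2.resize(im,(800,600),interpolation=cv2.INTER_CUBIC))
```

```text
(no output)
```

View pics/c3.png

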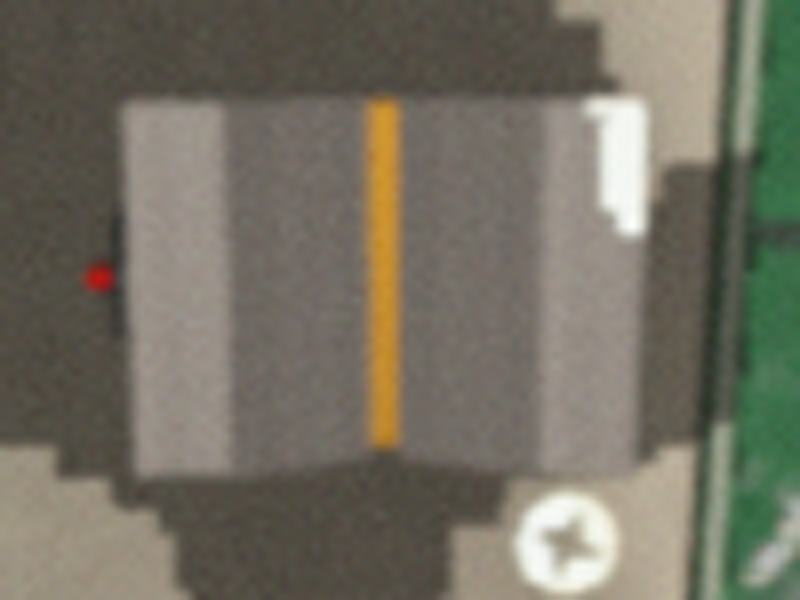

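The V-block's top-face corners in the crop are about (122,98), (648,98), (640,474) and (135,478). The V bottom line runs from (382,98) to (384,450).

```bash
python3 - <<'E'
from h import *
import pickle
ci=pickle.load(open("w2.pkl","rb"))
c=lambda p:(np.array(p,float)+.5)/8-.5+[275,80]
a=plane(ci,c([(122,98),(648,98),(640,474),(135,478)]),.0345)*1000;print(a.round(1),a.mean(0))
b=plane(ci,c([(382,98),(384,450)]),.018)*1000;print(b.round(1))
f=plane(ci,c([(230,98),(232,474),(543,98),(541,472)]),.0345)*1000;print(f.round(1),f.mean(0))
E
cat > path.py <<'E'
# G (grip point on the bush axis) relative to block's +y end (outward +) and bench, against tilt, bush bottom 68 mm below G
import numpy as np
s=np.linspace(0,16.5,60)
H=68; over=11
for th in np.radians([0,10,20,30,40,50,60,70,80,85,90]):
    # axis dir down u=(sin,-cos) in (Y,z), Y outward +y; normal n toward block/down = (-cos,-sin)
    u=np.array([np.sin(th),-np.cos(th)]);n=np.array([-np.cos(th),-np.sin(th)])
    pts=np.c_[0*s,18+s]; off=np.sqrt(18**2-np.minimum(s,18)**2)
    # foot of F0=(0,18) along axis is at L=H-over from G ; need (pts-G).n >= off
    L=H-over
    k=pts@n-off   # G.n <= k
    Gn=k.min(); Gu=min((np.array([0,22])@u)-L,1e9)
    G=Gu*u+Gn*n
    print(round(np.degrees(th)),np.round(G,1),"contact s",round(s[k.argmin()],1))
E
python3 path.py
```

```text
[[471.8 189.5  34.5]
 [527.5 191.2  34.5]
 [529.2 151.4  34.5]
 [473.3 149.2  34.5]] [500.46641238 170.33302568  34.5       ]
[[499.5 190.1  18. ]
 [501.  150.7  18. ]]
[[483.3 189.8  34.5]
 [484.  150.   34.5]
 [516.4 190.8  34.5]
 [518.3 151.2  34.5]] [500.48791067 170.48028799  34.5       ]
0 [18. 79.] contact s 0.0
10 [ 7.4 81.2] contact s 3.1
20 [-2.9 81.6] contact s 5.9
30 [-12.8  80.4] contact s 8.1
40 [-22.2  77.8] contact s 9.8
50 [-31.1  73.7] contact s 10.9
60 [-39.2  68.1] contact s 11.7
70 [-46.4  61.2] contact s 12.3
80 [-52.4  52.9] contact s 12.6
85 [-54.9  48.3] contact s 12.6
90 [-57.   43.5] contact s 12.9
```

Emit:
drive_tool:
  targets:
    - {"travel": [0.02, 0.001, 0], "yaw": 0, "claw": 0.03}
    - {"travel": [0.03, 0.001, 0], "yaw": 0, "claw": 0.03}
    - {"travel": [0.03, 0.001, 0], "yaw": -0.003, "claw": 0.03}
    - {"travel": [0.02, 0, 0], "yaw": -0.003, "claw": 0.03}
    - {"travel": [0, 0, 0.02], "yaw": 0, "claw": 0.03}
    - {"travel": [0, 0, 0.03], "yaw": 0, "claw": 0.03}
    - {"travel": [0, 0, 0.03], "yaw": 0, "claw": 0.03}
    - {"travel": [0, 0, 0.02], "yaw": 0, "claw": 0.03}
    - {"travel": [0, 0, 0], "yaw": 0, "claw": 0.03}
    - {"travel": [0, 0, 0], "yaw": 0, "claw": 0.03}
  newtons: 25

```text
t: 6.0
tool_pos: [0.4992, 0.2116, 0.0675]
tcp_rot: [-2.182, -2.26, 0.0]
ft_force: [-0.1, 0.2, -4.1]
width: 0.0349
gripper_force: 40.5
```

```bash
sed -i 's/over=11/over=9/' path.py; python3 path.py; python3 -c "
from h import *
go([499,211.5,60])"
```

```text
0 [18. 81.] contact s 0.0
10 [ 7.1 83.2] contact s 3.1
20 [-3.6 83.5] contact s 5.9
30 [-13.8  82.2] contact s 8.1
40 [-23.5  79.3] contact s 9.8
50 [-32.6  74.9] contact s 10.9
60 [-40.9  69.1] contact s 11.7
70 [-48.3  61.9] contact s 12.3
80 [-54.4  53.2] contact s 12.6
85 [-56.9  48.5] contact s 12.6
90 [-59.   43.5] contact s 12.9
t 6.0 pos [499.2 211.6  67.5] ax 92.02 ay 2.02 tz [-4.e-04 -0.e+00 -1.e+00] F [-0.1  0.2 -4.1] w 34.9 gf 40.5 q [0.26 0.02 1.94 0.   1.19 0.23]
travel mm [-0.1 -0.2  7.5]
```

Emit:
drive_tool:
  targets:
    - {"travel": [0, 0, 0.0065], "yaw": 0, "claw": 0.03}
    - {"travel": [-0.004, 0, 0], "yaw": 0, "claw": 0.03}
    - {"travel": [-0.005, 0, -0.001], "yaw": 0, "claw": 0.03}
    - {"travel": [-0.005, 0, -0.001], "yaw": 0, "claw": 0.03}
    - {"travel": [-0.005, 0, 0], "yaw": 0, "claw": 0.03}
    - {"travel": [-0.006, 0, 0], "yaw": 0, "claw": 0.03}
    - {"travel": [0, 0, 0], "yaw": 0, "claw": 0.03}

```text
t: 6.7
tool_pos: [0.5009, 0.1873, 0.0643]
tcp_rot: [-2.183, -2.256, -0.006]
ft_force: [-1.6, 6.2, -3.4]
width: 0.035
gripper_force: 39.3
```

Run:
```python
from h import *
st()
ci,im=snap("scene","s1")
p=proj(ci,[.5,.19,.06])[0].astype(int);print(p)
a=im[p[1]-60:p[1]+50,p[0]-70:p[0]+70,::-1]
cv2.imwrite("pics/c4.png",cv2.resize(a,None,fx=5,fy=5,interpolation=cv2.INTER_CUBIC))
```

```text
t 6.7 pos [500.9 187.3  64.3] ax 91.89 ay 1.89 tz [ 0.0011  0.0044 -1.    ] F [-1.6  6.2 -3.4] w 35.0 gf 39.3 q [0.22 0.   1.96 0.   1.18 0.18]
[351 189]
```

View pics/c4.png

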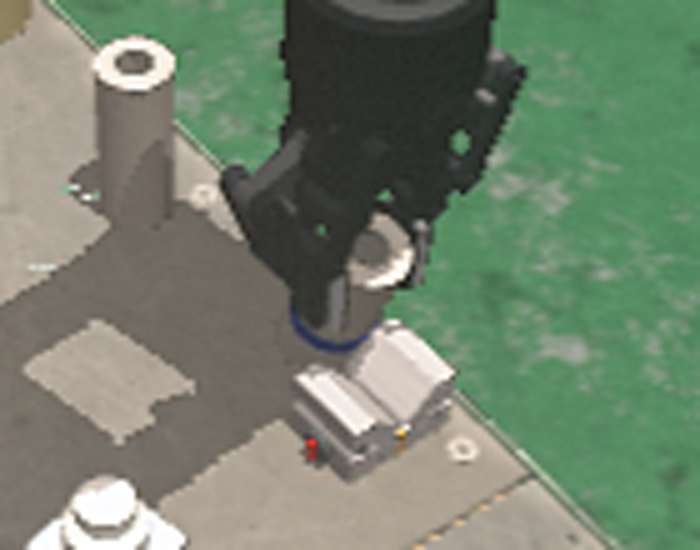

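The picture shows the bush tilting about the block's end as planned, with its low end outward and the top end swinging toward -y. I'll carry on along the arc.

Emit:
drive_tool:
  targets:
    - {"travel": [-0.005, 0, 0.0005], "yaw": 0, "claw": 0.03}
    - {"travel": [-0.005, 0, 0.001], "yaw": 0, "claw": 0.03}
    - {"travel": [-0.005, 0, 0.0012], "yaw": 0, "claw": 0.03}
    - {"travel": [-0.0048, 0, 0.0016], "yaw": 0, "claw": 0.03}
    - {"travel": [-0.0046, 0, 0.002], "yaw": 0, "claw": 0.03}
    - {"travel": [-0.0045, 0, 0.0024], "yaw": 0, "claw": 0.03}
    - {"travel": [-0.0042, 0, 0.0028], "yaw": 0, "claw": 0.03}
    - {"travel": [-0.0041, 0, 0.003], "yaw": 0, "claw": 0.03}
    - {"travel": [-0.0038, 0, 0.0034], "yaw": 0, "claw": 0.03}
    - {"travel": [-0.0036, 0, 0.0038], "yaw": 0, "claw": 0.03}
    - {"travel": [0, 0, 0], "yaw": 0, "claw": 0.03}

```text
t: 7.85
tool_pos: [0.5023, 0.1409, 0.0415]
tcp_rot: [2.183, 2.258, 0.0]
ft_force: [-2.0, 1.0, 1.6]
width: 0.0351
gripper_force: 34.0
```

Run:
```python
from h import *
st()
ci,im=snap("scene","s2")
p=proj(ci,[.5,.17,.06])[0].astype(int);print(p)
a=im[p[1]-60:p[1]+50,p[0]-70:p[0]+70,::-1]
cv2.imwrite("pics/c5.png",cv2.resize(a,None,fx=5,fy=5,interpolation=cv2.INTER_CUBIC))
```

```text
t 7.85 pos [502.3 140.9  41.5] ax 91.93 ay 1.93 tz [ 7.e-04 -3.e-04 -1.e+00] F [-2.   1.   1.6] w 35.1 gf 34.0 q [ 0.13  0.01  2.   -0.    1.14  0.1 ]
[357 195]
```

Emit:
drive_tool:
  targets:
    - {"travel": [-0.0026, 0, 0.004], "yaw": 0, "claw": 0.03}
    - {"travel": [-0.0024, 0, 0.004], "yaw": 0, "claw": 0.03}
    - {"travel": [-0.0014, 0, 0.0025], "yaw": 0, "claw": 0.03}
    - {"travel": [-0.0012, 0, 0.0025], "yaw": 0, "claw": 0.03}
    - {"travel": [-0.001, 0, 0.002], "yaw": 0, "claw": 0.03}
    - {"travel": [-0.001, 0, 0.002], "yaw": 0, "claw": 0.03}
    - {"travel": [0, 0, 0], "yaw": 0, "claw": 0.03}
    - {"travel": [0, 0, 0], "yaw": 0, "claw": 0.03}

```text
t: 8.7
tool_pos: [0.5023, 0.1319, 0.024]
tcp_rot: [-2.183, -2.259, -0.0]
ft_force: [-1.1, 1.7, 0.5]
width: 0.0351
gripper_force: 33.3
```

Run:
```python
from h import *
st()
ci,im=snap("scene","s3")
p=proj(ci,[.5,.17,.06])[0].astype(int);print(p)
a=im[p[1]-60:p[1]+60,p[0]-60:p[0]+60,::-1]
cv2.imwrite("pics/c6.png",cv2.resize(a,None,fx=5,fy=5,interpolation=cv2.INTER_CUBIC))
```

```text
t 8.7 pos [502.3 131.9  24. ] ax 91.95 ay 1.95 tz [ 1.e-04  2.e-04 -1.e+00] F [-1.1  1.7  0.5] w 35.1 gf 33.3 q [0.11 0.03 2.01 0.   1.1  0.08]
[357 195]
```

View pics/c6.png

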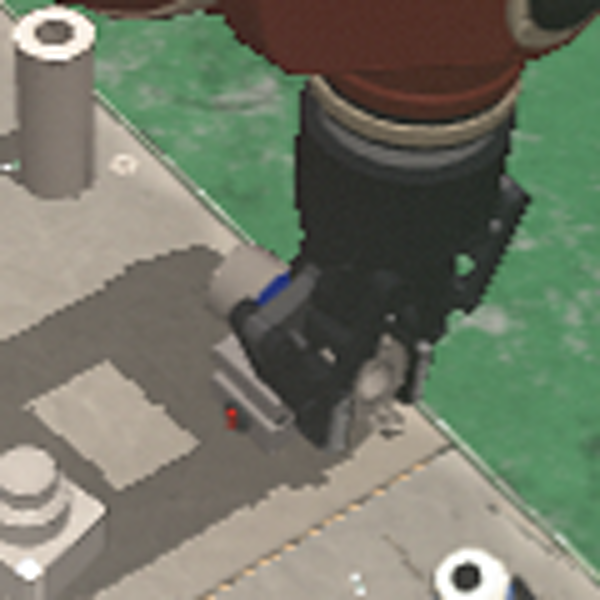

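The bush now lies nearly level in the V with the ring at about (272,290). I'll lower slightly and feel for contact.

Emit:
drive_tool:
  targets:
    - {"travel": [0, 0, 0.0005], "yaw": 0, "claw": 0.03}
    - {"travel": [0, 0, 0.0005], "yaw": 0, "claw": 0.03}
    - {"travel": [0, 0, 0], "yaw": 0, "claw": 0.03}

```text
t: 9.05
tool_pos: [0.5023, 0.1317, 0.0232]
tcp_rot: [2.183, 2.259, -0.0]
ft_force: [-2.4, -0.2, 2.8]
width: 0.0349
gripper_force: 33.5
```

```bash
cat > ring.py <<'E'
from h import *
import sys
sys.argv.append("r")
s,R=st()
ci,im=snap("scene",sys.argv[1])
hsv=cv2.cvtColor(im,cv2.COLOR_RGB2HSV);m=((hsv[...,0]>105)&(hsv[...,0]<135)&(hsv[...,1]>110)&(hsv[...,2]>40)).astype(np.uint8)
p=proj(ci,[.5,.17,.06])[0].astype(int);o=p-35;m=m[o[1]:o[1]+70,o[0]:o[0]+70]
n,l,q,ce=cv2.connectedComponentsWithStats(m)
for i in range(1,n):
    if q[i,4]>4:
        px=np.argwhere(l==i)[:,::-1]+o
        print(q[i,4],"centroid",ce[i]+o,"top pixel",px[px[:,1].argmin()], "on z=.0615:",(plane(ci,[px[px[:,1].argmin()],ce[i]+o],.0615)*1000).round(1).tolist())
E
python3 ring.py r1
```

```text
t 9.05 pos [502.3 131.7  23.2] ax 91.95 ay 1.95 tz [ 0.e+00 -4.e-04 -1.e+00] F [-2.4 -0.2  2.8] w 34.9 gf 33.5 q [ 0.11  0.03  2.01 -0.    1.1   0.08]
16 centroid [351.1875 192.8125] top pixel [354 190] on z=.0615: [[502.8, 184.7, 61.5], [493.3, 182.0, 61.5]]
```

Emit:
drive_tool:
  targets:
    - {"travel": [0, 0, 0], "yaw": 0, "claw": 0.038}
    - {"travel": [0, 0, 0], "yaw": 0, "claw": 0.042}
    - {"travel": [0, 0, 0], "yaw": 0, "claw": 0.05}
    - {"travel": [0, 0, 0], "yaw": 0, "claw": 0.07}
    - {"travel": [0, 0, 0], "yaw": 0, "claw": 0.07}
    - {"travel": [0, 0, 0], "yaw": 0, "claw": 0.07}
    - {"travel": [0, 0, -0.01], "yaw": 0, "claw": 0.07}
    - {"travel": [0, 0, -0.02], "yaw": 0, "claw": 0.07}
    - {"travel": [0, 0, -0.04], "yaw": 0, "claw": 0.07}
    - {"travel": [0, 0, -0.04], "yaw": 0, "claw": 0.07}
    - {"travel": [-0.02, 0, -0.03], "yaw": 0, "claw": 0.07}
    - {"travel": [-0.03, 0, 0], "yaw": 0, "claw": 0.07}
    - {"travel": [0, 0, 0], "yaw": 0, "claw": 0.07}
    - {"travel": [0, 0, 0], "yaw": 0, "claw": 0.07}

```text
t: 10.5
tool_pos: [0.504, 0.0816, 0.1636]
tcp_rot: [2.185, 2.257, 0.001]
ft_force: [0.1, -0.2, -0.4]
width: 0.0703
gripper_force: 0.0
```

```bash
python3 ring.py r2
python3 - <<'E'
from h import *
import pickle
st();ci,im=snap("wrist","w3");pickle.dump(ci,open("w3.pkl","wb"))
hsv=cv2.cvtColor(im,cv2.COLOR_RGB2HSV);m=((hsv[...,0]>105)&(hsv[...,0]<135)&(hsv[...,1]>110)&(hsv[...,2]>40)).astype(np.uint8)
n,l,q,ce=cv2.connectedComponentsWithStats(m)
for i in range(1,n):
    if q[i,4]>15: print(q[i],ce[i],(plane(ci,[ce[i],q[i,:2],q[i,:2]+q[i,2:4]],.0600)*1000).round(1).tolist())
p=proj(ci,[.5,.17,.06])[0].astype(int);print(p)
a=im[max(0,p[1]-50):p[1]+50,p[0]-65:p[0]+65,::-1]
cv2.imwrite("pics/c7.png",cv2.resize(a,None,fx=6,fy=6,interpolation=cv2.INTER_CUBIC))
E
```

```text
t 10.5 pos [504.   81.6 163.6] ax 91.87 ay 1.87 tz [ 5.e-04  4.e-04 -1.e+00] F [ 0.1 -0.2 -0.4] w 70.3 gf 0.0 q [ 0.01 -0.17  1.94  0.    1.37 -0.02]
48 centroid [351.75   195.9375] top pixel [356 191] on z=.0615: [[504.4, 180.2, 61.5], [488.9, 174.7, 61.5]]
t 10.55 pos [503.7  82.  163. ] ax 91.92 ay 1.92 tz [-5.e-04  4.e-04 -1.e+00] F [ 0.1  0.6 -0.9] w 70.1 gf 0.0 q [ 0.02 -0.17  1.95  0.    1.37 -0.02]
[296  66  44  11 454] [317.38546256  70.77973568] [[499.6, 176.3, 60.0], [483.7, 179.1, 60.0], [516.7, 172.5, 60.0]]
[317  79]
```

View pics/c7.png

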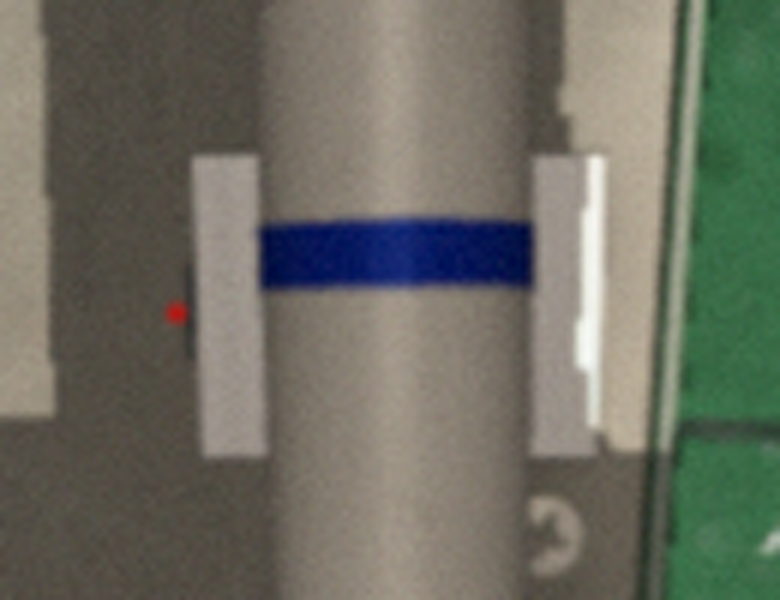

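The bush lies in the V with the ring over the block, ring centre at about (398,252) in the crop. Next I'll locate the ring by casting rays onto the cylinder, and locate the probe by rays from the static cameras.

Run:
```python
from h import *
import pickle
def cyl(ci,px):
    C,d=ray(ci,px);a=np.array([-.035,1,0]);a/=np.linalg.norm(a);o=np.array([.5003,.1704,.0435])
    out=[]
    for v in d:
        v=v/np.linalg.norm(v);w=C-o;vp=v-a*(v@a);wp=w-a*(w@a)
        A,B,D=vp@vp,2*vp@wp,wp@wp-.018**2;q=B*B-4*A*D
        if q>0: out.append(C+v*(-B-q**.5)/(2*A))
    return np.array(out)*1000
def mask(f,box):
    im=cv2.imread(f);h=cv2.cvtColor(im,cv2.COLOR_BGR2HSV);m=(h[...,0]>100)&(h[...,0]<140)&(h[...,1]>90)&(h[...,2]>30)
    k=np.zeros_like(m);x,y,w,hh=box;k[y:y+hh,x:x+w]=1;return np.argwhere(m&k)[:,::-1].astype(float)
w3=pickle.load(open("w3.pkl","rb"));S=ctrl.camera_info("scene")
a=cyl(w3,mask("pics/w3.png",(280,50,80,40)));print("wrist ring",len(a),a[:,1].min(),a[:,1].max(),np.median(a,0))
b=a[abs(a[:,2]-61)<1];print(b.mean(0))
p=proj(S,[.5,.176,.0615])[0];print(p);b=cyl(S,mask("pics/r2.png",(int(p[0])-25,int(p[1])-20,45,45)));print("scene ring",len(b),b[:,1].min(),b[:,1].max(),np.median(b,0))
c=lambda p:(np.array(p,float)+.5)/6-.5+[252,29]
print("block +y/-y edges",plane(w3,c([(193,155),(603,155),(200,458),(596,457)]),.0345)*1000)
```

```text
wrist ring 473 172.29139080840017 180.70176090577078 [499.43759335 176.30675442  59.52281257]
[499.95844885 176.16597689  61.03746107]
[355.61110678 193.18376936]
scene ring 52 174.58723830384082 181.72125924634835 [490.76620581 178.36916975  58.81449988]
block +y/-y edges [[471.81852262 189.07428245  34.5       ]
 [527.09426432 190.99609869  34.5       ]
 [472.87236617 149.36358616  34.5       ]
 [528.71498235 151.44853769  34.5       ]]
```

Emit:
drive_tool:
  targets:
    - {"travel": [-0.008, -0.007, -0.016], "yaw": 0, "claw": 0.07}
    - {"travel": [-0.016, -0.014, -0.022], "yaw": 0, "claw": 0.07}
    - {"travel": [-0.016, -0.014, -0.022], "yaw": 0, "claw": 0.07}
    - {"travel": [-0.016, -0.014, -0.022], "yaw": 0, "claw": 0.07}
    - {"travel": [-0.016, -0.014, -0.022], "yaw": 0, "claw": 0.07}
    - {"travel": [-0.012, -0.012, -0.006], "yaw": 0, "claw": 0.07}
    - {"travel": [0, 0, 0], "yaw": -0.142, "claw": 0.07}
    - {"travel": [0, 0, 0], "yaw": -0.142, "claw": 0.07}
    - {"travel": [0, 0, 0], "yaw": -0.142, "claw": 0.07}
    - {"travel": [0, 0, 0], "yaw": -0.142, "claw": 0.07}
    - {"travel": [0, 0, 0], "yaw": -0.142, "claw": 0.07}
    - {"travel": [0, 0, 0], "yaw": -0.142, "claw": 0.07}
    - {"travel": [0, 0, 0], "yaw": -0.142, "claw": 0.07}
    - {"travel": [0, 0, 0], "yaw": -0.142, "claw": 0.07}
    - {"travel": [0, 0, 0], "yaw": -0.142, "claw": 0.07}
    - {"travel": [0, 0, 0], "yaw": -0.142, "claw": 0.07}
    - {"travel": [0, 0, 0], "yaw": 0, "claw": 0.07}
    - {"travel": [0, 0, 0], "yaw": 0, "claw": 0.07}

```text
t: 12.4
tool_pos: [0.4318, -0.0042, 0.2726]
tcp_rot: [-0.187, -3.135, -0.0]
ft_force: [-0.1, -0.1, -0.5]
width: 0.0698
gripper_force: 0.0
```

Run:
```python
from h import *
import pickle
st();ci,im=snap("wrist","w4");pickle.dump(ci,open("w4.pkl","wb"))
print("pred cap",proj(ci,[.420,-.002,.145]),"tip",proj(ci,[.462,-.007,.026]),"plate",proj(ci,[[.4922,.0192,.01],[.4834,-.0523,.01],[.412,-.0344,.01]]))
g=cv2.cvtColor(im,cv2.COLOR_RGB2GRAY)
m=(im.min(2)>140).astype(np.uint8)
n,l,q,ce=cv2.connectedComponentsWithStats(m)
for i in range(1,n):
    if q[i,4]>60: print("white",q[i],ce[i].round(1))
h=cv2.cvtColor(im,cv2.COLOR_RGB2HSV)
b=((h[...,0]>100)&(h[...,0]<135)&(h[...,1]>100)&(h[...,2]>40)).astype(np.uint8)
n,l,q,ce=cv2.connectedComponentsWithStats(b)
for i in range(1,n):
    if q[i,4]>15: print("blue",q[i],ce[i].round(1))
```

```text
t 12.4 pos [431.8  -4.2 272.6] ax 173.19 ay 83.19 tz [-9.e-04  3.e-04 -1.e+00] F [-0.1 -0.1 -0.5] w 69.8 gf 0.0 q [-0.18 -0.46  1.98  0.    1.62 -1.63]
pred cap [[320.99425297 170.37607234]] tip [[320.45275843 178.72563269]] plate [[341.75331286 194.22006201]
 [289.68531641 193.96226721]
 [295.19476736 141.219122  ]]
white [   99     0   129   211 12706] [180.9 110.8]
white [ 239    0   92   83 5204] [285.4  36.7]
white [454   0  15  12 101] [462.8   4.2]
white [ 475    0  165   62 2080] [530.1  23.7]
white [ 520    0  114   32 1345] [553.2   9.6]
white [  17   19  130  181 6744] [73.3 95.7]
white [326  42  13  11  78] [332.6  46.6]
white [169  52  11  34 185] [174.5  68.4]
white [ 434   57   45   51 1149] [456.8  82.5]
white [ 282   85   55   52 1648] [308.4 112.3]
white [ 223  145   58   53 1531] [250.4 174.4]
white [   0  156  114  104 6601] [ 54.3 203.5]
white [308 159  21  20 174] [318.2 169. ]
white [297 168   4  29  90] [298.9 182.4]
white [443 171  31  12 219] [457.9 176.5]
white [606 173  30  30 500] [620.5 187.3]
white [475 184  30  23 461] [486.6 195.4]
white [536 186  24  14 103] [551.3 192.6]
white [428 188  46  27 951] [449.3 201.6]
blue [  0  93  23  13 233] [12.5 98.3]
blue [630 119  10  24  93] [633.3 130.4]
blue [464 181  12  28 160] [471.2 194.1]
```

Run:
```python
from h import *
import pickle
ci=pickle.load(open("w4.pkl","rb"));im=cv2.imread("pics/w4.png")
for z in(.140,.145):print("cap",(plane(ci,[(318.2,169)],z)*1000).round(1), (plane(ci,[(318,168.5)],z)*1000).round(1))
m=(im.min(2)>100).astype(np.uint8)
n,l,q,ce=cv2.connectedComponentsWithStats(m)
for i in range(1,n):
    x,y=ce[i]
    if 3<=q[i,4]<80 and 280<x<352 and 130<y<205: print(q[i],ce[i].round(1),(plane(ci,[ce[i]],.010)*1000).round(1))
# dark plate extent
g=im.max(2)
d=(g<75).astype(np.uint8);d=cv2.morphologyEx(d,cv2.MORPH_CLOSE,np.ones((5,5)))
n,l,q,ce=cv2.connectedComponentsWithStats(d)
i=l[150,318] or l[185,330];print(q[i] if i else None)
for r in range(135,205,6):print(r,g[r,284:352:2])
```

```text
cap [[419.7  -4.5 140. ]] [[419.2  -4.6 140. ]]
cap [[418.4  -4.3 145. ]] [[418.   -4.5 145. ]]
[329 129   4   5  16] [330.4 131.2] [[404.5  12.7  10. ]]
[343 128   6   9  32] [344.9 132. ] [[407.7  31.3  10. ]]
[347 137   3   3   7] [348.3 138. ] [[415.9  35.   10. ]]
[337 142   5   5  18] [338.9 143.9] [[422.3  22.   10. ]]
[294 184   2   2   3] [294.3 184.3] [[470.4 -43.9  10. ]]
[313 185   4   2   5] [314.6 185.4] [[475.1 -16.6  10. ]]
[318 186   4   1   4] [319.5 186. ] [[476.8 -10.   10. ]]
[  300     0   176   197 11495]
135 [150 147 143 145 140  92 104 157 176 214 223 222 233 234 224 184 112  86
 104 119 116  75  73  69  63  72  73  71  73  66 108 144  85  79]
141 [143 151 152 124  98 112 118 125 109 106 110 108 108 110 107 107 106 106
 104 109  70  48  53  55  55  58  58  62  71  53  51  43  78  73]
147 [162 146 145 126  93 115 142 173 119 107 110 103 106 103  90  52  57  52
  52  55  51  52  55  54  51  58  54  80  67  57  56  67 129 134]
153 [146 149 144 121  94 109 108 108 103 109 107 107 100  78  54  52  50  55
  53  57  54  51  55  52  54  54  56  52  58  53  48 103 139
[... 449 characters left out ...]
57 180 106 100  86 189 223  46  39  35  84 127 150 168 177 180
 177 195 215 132  90  29  40  37 107 141  58  42  61 109 138 134]
183 [148 142 140 144  99 104 102 184 214  50  41  40  30  82  72  42  51  67
  43  45  56  88  37  36  41  41 101 127  73  94  83 100 138 129]
189 [142 144 140 140  92  97  99 184 220  47  41  42  43  41  42  40  33  44
  37  41  43  41  42  45  42  38 110 153  94  96  83 123 138 136]
195 [139 144 144 149 106  98 126 221 186  62  41  44  41  44  41  43  48  38
  42  43  42  46  39  32  40  47 145 214 164  95  76 113 136 132]
201 [136 133 141 138 140 140 135 140 137 136 139 139 136 133 129 132 137 137
 138 141 139 136 138 139 138 138 135 139 138 136 144 139 139 140]
```

Emit:
drive_tool:
  targets:
    - {"travel": [0.001, 0, 0.02], "yaw": 0, "claw": 0.07}
    - {"travel": [0.001, 0, 0.03], "yaw": 0, "claw": 0.07}
    - {"travel": [0, 0, 0.03], "yaw": 0, "claw": 0.07}
    - {"travel": [0, 0, 0.03], "yaw": 0, "claw": 0.07}
    - {"travel": [0, 0, 0.028], "yaw": 0, "claw": 0.07}
    - {"travel": [0, 0, 0.02], "yaw": 0, "claw": 0.07}
    - {"travel": [0, 0, 0.02], "yaw": 0, "claw": 0.07}
    - {"travel": [0, 0, 0], "yaw": 0, "claw": 0.05}
    - {"travel": [0, 0, 0], "yaw": 0, "claw": 0.04}
    - {"travel": [0, 0, 0], "yaw": 0, "claw": 0.03}
    - {"travel": [0, 0, 0], "yaw": 0, "claw": 0.03}
  newtons: 20

```text
t: 13.55
tool_pos: [0.431, -0.0046, 0.0966]
tcp_rot: [0.184, 3.134, -0.001]
ft_force: [-1.4, 0.5, -0.4]
width: 0.0299
gripper_force: 0.0
```

Emit:
drive_tool:
  targets:
    - {"travel": [0, 0, 0], "yaw": 0, "claw": 0.02}
    - {"travel": [0, 0, 0], "yaw": 0, "claw": 0.02}
    - {"travel": [0, 0, 0], "yaw": 0, "claw": 0.02}
    - {"travel": [0, 0, 0], "yaw": 0, "claw": 0.02}
  newtons: 20

```text
t: 13.95
tool_pos: [0.4308, -0.0047, 0.0964]
tcp_rot: [0.183, 3.134, -0.001]
ft_force: [-0.8, 0.2, 5.3]
width: 0.0234
gripper_force: 21.9
```

Emit:
drive_tool:
  targets:
    - {"travel": [0.0011, 0, -0.0028], "yaw": 0, "claw": 0.02}
    - {"travel": [0.0021, 0, -0.0056], "yaw": 0, "claw": 0.02}
    - {"travel": [0.0021, 0, -0.0056], "yaw": 0, "claw": 0.02}
    - {"travel": [0.0021, 0, -0.0056], "yaw": 0, "claw": 0.02}
    - {"travel": [0.0021, 0, -0.0056], "yaw": 0, "claw": 0.02}
    - {"travel": [0.0021, 0, -0.0056], "yaw": 0, "claw": 0.02}
    - {"travel": [0.0021, 0, -0.0056], "yaw": 0, "claw": 0.02}
    - {"travel": [0, 0, 0], "yaw": 0, "claw": 0.02}
    - {"travel": [0, 0, 0], "yaw": 0, "claw": 0.02}

```text
t: 14.85
tool_pos: [0.4152, -0.0026, 0.1309]
tcp_rot: [-0.183, -3.133, -0.0]
ft_force: [-0.9, -1.1, -1.8]
width: 0.0233
gripper_force: 21.3
```

```bash
cat > cap.py <<'E'
from h import *
import sys
st()
for n in("scene","top"):
    snap(n,sys.argv[1]+n)
E
python3 cap.py p1
```

```text
t 14.85 pos [415.2  -2.6 130.9] ax 173.31 ay 83.31 tz [-2.8e-03  4.0e-04 -1.0e+00] F [-0.9 -1.1 -1.8] w 23.3 gf 21.3 q [-0.19 -0.4   2.18 -0.    1.37 -1.64]
```

Emit:
drive_tool:
  targets:
    - {"travel": [0.0021, 0, -0.0056], "yaw": 0, "claw": 0.02}
    - {"travel": [-0.002, 0, -0.0005], "yaw": 0, "claw": 0.02}
    - {"travel": [-0.004, 0, -0.001], "yaw": 0, "claw": 0.02}
    - {"travel": [-0.005, 0, -0.0015], "yaw": 0, "claw": 0.02}
    - {"travel": [-0.005, 0, -0.0015], "yaw": 0, "claw": 0.02}
    - {"travel": [-0.005, 0, -0.0015], "yaw": 0, "claw": 0.02}
    - {"travel": [-0.005, 0, -0.001], "yaw": 0, "claw": 0.02}
    - {"travel": [-0.004, 0, -0.001], "yaw": 0, "claw": 0.02}
    - {"travel": [-0.003, 0, 0], "yaw": 0, "claw": 0.02}
    - {"travel": [0, 0, 0], "yaw": 0, "claw": 0.02}

```text
t: 15.95
tool_pos: [0.4475, -0.0065, 0.1452]
tcp_rot: [0.183, 3.136, -0.0]
ft_force: [-1.7, 0.4, -1.5]
width: 0.0235
gripper_force: 20.6
```

```bash
python3 cap.py p2
python3 - <<'E'
from h import *
S=ctrl.camera_info("scene")
s,R=st();p=np.array(s['tool_pos'])
print(proj(S,[p+[0,0,.055],p+[0,0,.02],p,p-[0,0,.05],p-[0,0,.078]]).round(1))
im=cv2.imread("pics/p2scene.png")
u=proj(S,[p])[0].astype(int);print(u)
for r in range(u[1]-10,u[1]+50,4):print(r,u[0]-20,im[r,u[0]-20:u[0]+22].max(1))
E
```

```text
t 15.95 pos [447.5  -6.5 145.2] ax 173.31 ay 83.31 tz [ 5.e-04 -1.e-04 -1.e+00] F [-1.7  0.4 -1.5] w 23.5 gf 20.6 q [-0.18 -0.33  2.1   0.    1.37 -1.64]
t 16.05 pos [447.3  -6.5 145.2] ax 173.31 ay 83.31 tz [ 8.e-04 -1.e-04 -1.e+00] F [-1.4 -0.4 -1.3] w 23.4 gf 20.6 q [-0.18 -0.33  2.1   0.    1.37 -1.64]
[[412.2 220.7]
 [408.1 234.6]
 [406.  242. ]
 [400.9 259. ]
 [398.3 267.7]]
[405 241]
231 385 [166 162 164 167 172 175 177 180 187 144  81  94  70  79 114 114 113 130
 149 158 156 160 160 162 165 108  48  45  48  52  51  48  49  48  50  54
  55  56  54  53  51  52]
235 385 [168 163 161 164 166 165 164 167 153 114  91  71  45  61  71  94 116 125
 115 106 106 113 110 115 100  58  47  47  49  48  49  49  47  53  54  56
  54  56  56  55  54  68]
239 385 [165 164 164 163 165 167 168 169 171 173 179 167 109  59  73  67  69  90
  77  62  64  62  56  57  85  97  71  47  47  50  49  52  47  45  47  47
  48  48  48  47  47  46]
243 385 [166 166 165 167 167 167 168 170 168 167 171 147  90  68  62  65  74  75
  67  65  64  51  61  90  94  96  99  62  47  47  47  52  53  53  53  59
  53  49  46
[... 1293 characters left out ...]
8  56  58  69  66  64  62  64  62  61  62  61  62  63  61  57
  58  55  56  54  57  56  54  54  56  54  49  43  54  65 172 173 171 173
 174 174 171 168 167 169]
279 385 [ 87  90  89  81  66  59  58  60  62  64  64  63  60  57  58  58  56  56
  56  57  52  48  77 162 239 255 255 255 239 208 148  81  47 125 146 169
 167 172 175 172 173 174]
283 385 [ 88  90  91  89  89  90  83  70  61  60  57  59  60  59  54  74 140 241
 255 255 255 224 189 132 138 140 143 143 143 139 121 126 125 123 124 122
 129 152 173 171 170 171]
287 385 [ 92  90  89  90  90  90  91  89  91  87  70  61  60  59 100 114 138 143
 147  91  78  83  66  88 147 171 141 141 129 123 129 125 125 200 249 250
 120 126 128 128 153 173]
```

Emit:
drive_tool:
  targets:
    - {"travel": [0, 0, -0.01], "yaw": 0, "claw": 0.02}
    - {"travel": [0, 0, -0.02], "yaw": 0, "claw": 0.02}
    - {"travel": [0, 0, -0.03], "yaw": 0, "claw": 0.02}
    - {"travel": [0, 0, -0.03], "yaw": 0, "claw": 0.02}
    - {"travel": [0, 0, 0], "yaw": 0, "claw": 0.02}
    - {"travel": [0, 0, 0], "yaw": 0, "claw": 0.02}

```text
t: 16.65
tool_pos: [0.448, -0.0066, 0.2368]
tcp_rot: [0.183, 3.132, -0.001]
ft_force: [-0.7, -0.4, -1.8]
width: 0.0233
gripper_force: 20.6
```

```bash
python3 cap.py p3
python3 - <<'E'
from h import *
S=ctrl.camera_info("scene")
s,R=st();p=np.array(s['tool_pos'])
print(proj(S,[p+[0,0,.055],p+[0,0,.02],p,p-[0,0,.054],p-[0,0,.076]]).round(1))
im=cv2.imread("pics/p3scene.png");T=cv2.imread("pics/p2scene.png")
d=cv2.absdiff(im,T).max(2)
u=proj(S,[p])[0].astype(int);print(u)
for r in range(u[1]-2,u[1]+52,3):print(r,u[0]-28,im[r,u[0]-28:u[0]+20].max(1))
E
```

```text
t 16.65 pos [448.   -6.6 236.8] ax 173.31 ay 83.31 tz [ 4.2e-03 -7.0e-04 -1.0e+00] F [-0.7 -0.4 -1.8] w 23.3 gf 20.6 q [-0.18 -0.4   2.    0.    1.54 -1.64]
t 16.75 pos [446.6  -6.4 234.1] ax 173.31 ay 83.31 tz [-9.e-04  2.e-04 -1.e+00] F [ 0.3  0.5 -1.2] w 23.7 gf 20.6 q [-0.18 -0.4   2.    0.    1.54 -1.64]
[[423.8 179.6]
 [418.8 197. ]
 [416.1 206.3]
 [409.5 229. ]
 [407.  237.4]]
[416 206]
204 388 [141 139 139 141 141 137 135 136 143 145 143 143 145 141 137 137 137 141
  96  55  54  48  84  87  60  48  45  42  42  54  45  71  90  92  91  97
  85  52  46  48  47  47  47  53  55  47  45  46]
207 388 [140 140 141 141 137 141 143 142 138 138 140 141 135 140 138 136 138 140
 109 101  78  51  85  86  66  52  48  46  44  39  52  85  92  92  99  86
  53  48  47  45  50  47  48  55  47  46  37 151]
210 388 [141 141 138 138 135 136 137 136 135 137 135 133 135 138 137 139 145 144
 119 107 109 116 119 109  80  65  60  55  44  52  85  94  92  99  85  56
  47  50  48  47  50  46  52  51  39  62 149 147]
213 388 [138 134 133 136 139 139 136 136 136 137 136 138 135 138 138 137 140 110
  96 110 1
[... 2268 characters left out ...]
38 128 132 135 141 146 153 162 164 161
 157 146 139 141 140 138 137 142 139 131 124 127]
249 388 [170 167 165 168 169 170 168 168 168 170 173 164 154 164 170 171 174 174
 174 172 180 183 184 189 187 169 153 189 163 138 142 155 157 159 156 149
 145 149 151 148 147 147 143 144 149 142 140 140]
252 388 [172 170 166 167 171 171 149 152 127  73  62  62  63  63 107 165 176 173
 168 171 174 170 173 178 183 188 191 196 157 121 165 160 135 143 150 150
 146 144 145 140 138 140 143 140 141 141 139 137]
255 388 [171 173 169 161 124  75  52  64  67  66  69  67  69  68  67  61  88 142
 170 162 160 169 168 165 171 174 178 184 184 189 197 161 127 168 150 118
 143 154 155 156 153 148 146 139 138 142 141 141]
```

```bash
python3 - <<'E'
from h import *
S=ctrl.camera_info("scene");h=cv2.cvtColor(cv2.imread("pics/scene0.png"),cv2.COLOR_BGR2HSV)
for x in(.47,.5,.53):
  for y in(.08,.13,.176):
    for z in(.17,.21,.25):
      pts=proj(S,[[x,y,z+.02-k*.01] for k in range(0,11)]).astype(int)
      g=[int(60<=h[q[1],q[0]+d,0]<=90 and h[q[1],q[0]+d,1]>60) for q in pts for d in(-14,0,14)]
      print(x,y,z,sum(g),len(g),pts[0],pts[-1])
E
python3 -c "
from h import *
go([501,130,235])"
```

```text
0.47 0.08 0.17 21 33 [384 184] [377 221]
0.47 0.08 0.21 28 33 [387 167] [379 207]
0.47 0.08 0.25 29 33 [390 147] [382 192]
0.47 0.13 0.17 20 33 [364 166] [359 204]
0.47 0.13 0.21 25 33 [366 149] [361 190]
0.47 0.13 0.25 27 33 [369 130] [363 175]
0.47 0.176 0.17 21 33 [347 152] [344 190]
0.47 0.176 0.21 27 33 [349 134] [345 175]
0.47 0.176 0.25 29 33 [350 115] [347 160]
0.5 0.08 0.17 29 33 [397 176] [389 214]
0.5 0.08 0.21 31 33 [401 159] [392 200]
0.5 0.08 0.25 33 33 [405 140] [395 185]
0.5 0.13 0.17 27 33 [377 160] [371 197]
0.5 0.13 0.21 30 33 [380 142] [374 183]
0.5 0.13 0.25 30 33 [383 123] [376 168]
0.5 0.176 0.17 29 33 [360 145] [356 183]
0.5 0.176 0.21 30 33 [362 128] [358 169]
0.5 0.176 0.25 31 33 [364 109] [359 153]
0.53 0.08 0.17 30 33 [410 169] [401 207]
0.53 0.08 0.21 31 33 [414 152] [404 193]
0.53 0.08 0.25 31 33 [419 133] [408 177]
0.53 0.13 0.17 29 33 [390 153] [383 191]
0.53 0.13 0.21 28 33 [393 135] [386 176]
0.53 0.13 0.25 30 33 [397 116] [388 161]
0.53 0.176 0.17 29 33 [373 139] [368 177]
0.53 0.176 0.21 31 33 [375 121] [370 163]
0.53 0.176 0.25 32 33 [378 103] [372 147]
t 16.75 pos [446.6  -6.4 234.1] ax 173.31 ay 83.31 tz [-9.e-04  2.e-04 -1.e+00] F [ 0.3  0.5 -1.2] w 23.7 gf 20.6 q [-0.18 -0.4   2.    0.    1.54 -1.64]
travel mm [-38.1 141.8  -0.9]
```

Emit:
drive_tool:
  targets:
    - {"travel": [-0.003, 0.009, 0], "yaw": 0, "claw": 0.02}
    - {"travel": [-0.005, 0.015, 0], "yaw": 0, "claw": 0.02}
    - {"travel": [-0.006, 0.018, 0], "yaw": 0, "claw": 0.02}
    - {"travel": [-0.006, 0.018, 0], "yaw": 0, "claw": 0.02}
    - {"travel": [-0.006, 0.018, 0], "yaw": 0, "claw": 0.02}
    - {"travel": [-0.006, 0.018, 0], "yaw": 0, "claw": 0.02}
    - {"travel": [-0.005, 0.016, 0], "yaw": 0, "claw": 0.02}
    - {"travel": [-0.003, 0.01, 0], "yaw": 0, "claw": 0.02}
    - {"travel": [0, 0, 0], "yaw": 0, "claw": 0.02}
    - {"travel": [0, 0, 0], "yaw": 0, "claw": 0.02}
    - {"travel": [0, 0, 0], "yaw": 0, "claw": 0.02}

```text
t: 17.85
tool_pos: [0.5007, 0.1096, 0.2348]
tcp_rot: [-0.184, -3.136, 0.0]
ft_force: [-0.7, 0.9, -1.9]
width: 0.0231
gripper_force: 20.6
```

```bash
cat > lean.py <<'E'
from h import *
import sys
s,R=st();p=np.array(s['tool_pos']);S,im=snap("scene",sys.argv[1])
h=cv2.cvtColor(im,cv2.COLOR_RGB2HSV)
fg=((h[...,1]<75)|(h[...,0]<55)|(h[...,0]>95)).astype(np.uint8)
up=proj(S,[p-[0,0,k*.001] for k in range(-5,110)])
L=[]
for r in range(int(up[0,1]),int(up[-1,1])+6):
    c=int(round(np.interp(r,up[:,1],up[:,0])));row=fg[r,c-30:c+31]
    if not row[30-3:34].any(): continue
    x0=30 if row[30] else int(np.flatnonzero(row)[abs(np.flatnonzero(row)-30).argmin()]);a=b=x0
    while a>0 and row[a-1]:a-=1
    while b<60 and row[b+1 if b<60 else 60] and b<60:b+=1
    L.append((r,c-30+a,c-30+b,(a+b)/2-30+c,np.interp(r,up[:,1],up[:,0])))
for l in L:print(l[0],l[1],l[2],"w",l[2]-l[1]+1,"mid",l[3],"upright",round(l[4],1))
E
python3 lean.py l1
```

```text
t 17.85 pos [500.7 109.6 234.8] ax 173.28 ay 83.28 tz [-5.e-04 -3.e-04 -1.e+00] F [-0.7  0.9 -1.9] w 23.1 gf 20.6 q [ 0.07 -0.22  1.87 -0.    1.5  -1.38]
144 381 403 w 23 mid 392.0 upright 389.9
145 380 403 w 24 mid 391.5 upright 389.8
146 378 403 w 26 mid 390.5 upright 389.6
147 381 403 w 23 mid 392.0 upright 389.4
148 380 402 w 23 mid 391.0 upright 389.3
149 380 403 w 24 mid 391.5 upright 389.1
150 389 401 w 13 mid 395.0 upright 388.9
151 372 400 w 29 mid 386.0 upright 388.7
152 373 398 w 26 mid 385.5 upright 388.5
153 380 396 w 17 mid 388.0 upright 388.4
154 372 394 w 23 mid 383.0 upright 388.2
155 379 394 w 16 mid 386.5 upright 388.0
156 375 394 w 20 mid 384.5 upright 387.8
157 373 393 w 21 mid 383.0 upright 387.6
158 375 393 w 19 mid 384.0 upright 387.5
159 376 393 w 18 mid 384.5 upright 387.3
160 376 393 w 18 mid 384.5 upright 387.1
161 374 393 w 20 mid 383.5 upright 386.9
162 367 393 w 27 mid 380.0 upright 386.7
163 366 394 w 29 mid 380.0 upright 386.6
164 379 393 w 15 mid 386.0 upright 386.4
165 378 393 w 16 mid 385.5 upright 386.2
166 376 393 w 18 mid 384.5 upright 386.0
167 378 395 w 18 mid 386.5 upright 385.8
168 379 395 w 17 mid 387.0 upright 385.6
169 379 395 w 17 mid 387.0 upright 385.5
170 380 393 w 14 mid 386.5 upright 385.3
171 380 392 w 13 mid 386.0 upright 385.1
172 380 389 w 10 mid 384.5 upright 384.9
173 381 391 w 11 mid 386.0 upright 384.7
174 381 389 w 9 mid 385.0 upright 384.6
175 382 388 w 7 mid 385.0 upright 384.4
176 383 388 w 6 mid 385.5 upright 384.2
177 382 387 w 6 mid 384.5 upright 384.0
178 383 393 w 11 mid 388.0 upright 383.8
179 383 386 w 4 mid 384.5 upright 383.7
182 384 392 w 9 mid 388.0 upright 383.1
183 384 384 w 1 mid 384.0 upright 382.9
189 384 386 w 3 mid 385.0 upright 381.8
190 385 387 w 3 mid 386.0 upright 381.6
191 384 387 w 4 mid 385.5 upright 381.5
193 382 385 w 4 mid 383.5 upright 381.3
195 382 383 w 2 mid 382.5 upright 381.3
196 382 383 w 2 mid 382.5 upright 381.3
```

```bash
cat > lean2.py <<'E'
from h import *
import sys
f=sys.argv[1];p=np.array(eval(sys.argv[2]))/1000;S=ctrl.camera_info("scene")
a=cv2.imread(f"pics/{f}.png").astype(int);b=cv2.imread("pics/scene0.png").astype(int)
d=cv2.GaussianBlur(np.abs(a-b).max(2).astype(np.float32),(0,0),.6)
up=proj(S,[p-[0,0,k*.001] for k in range(-5,110)])
for r in range(int(up[0,1])+8,int(up[-1,1])-4):
    u=np.interp(r,up[:,1],up[:,0]);c=int(round(u));fg=d[r,c-18:c+19]>18
    i=np.flatnonzero(fg)
    if len(i):
        j=max(np.split(i,np.flatnonzero(np.diff(i)>1)+1),key=len)
        print(r,j[0]+c-18,j[-1]+c-18,"w",len(j),"mid-up",round((j[0]+j[-1])/2+c-18-u,1))
E
python3 lean2.py l1 [500.5,109.6,234.5]
python3 - <<'E'
import sys;sys.path.insert(0,'.')
from h import *
S=ctrl.camera_info("scene");p=np.array([.5005,.1096,.2345])
print(proj(S,[p-[0,0,.076],p-[0,0,.054],p-[-.00174*1,0,.076],p]))
E
```

```text
152 380 400 w 21 mid-up 1.5
153 379 398 w 20 mid-up 0.2
154 380 396 w 17 mid-up -0.1
155 380 393 w 14 mid-up -1.4
156 380 393 w 14 mid-up -1.3
157 380 393 w 14 mid-up -1.1
158 380 394 w 15 mid-up -0.4
159 380 393 w 14 mid-up -0.7
160 380 393 w 14 mid-up -0.5
161 380 393 w 14 mid-up -0.4
162 380 392 w 13 mid-up -0.7
163 380 392 w 13 mid-up -0.5
164 380 392 w 13 mid-up -0.3
165 380 385 w 6 mid-up -3.6
166 378 385 w 8 mid-up -4.4
167 378 392 w 15 mid-up -0.8
168 378 392 w 15 mid-up -0.6
169 379 391 w 13 mid-up -0.4
170 379 392 w 14 mid-up 0.3
171 380 391 w 12 mid-up 0.5
172 382 390 w 9 mid-up 1.1
173 382 389 w 8 mid-up 0.8
174 382 389 w 8 mid-up 1.0
175 381 388 w 8 mid-up 0.2
176 382 388 w 7 mid-up 0.9
177 383 387 w 5 mid-up 1.0
178 383 387 w 5 mid-up 1.2
179 383 386 w 4 mid-up 0.9
180 385 385 w 1 mid-up 1.6
[[383.53108067 179.33680448]
 [385.12703209 170.54045179]
 [384.26461454 178.92832219]
 [389.35674276 147.11028638]]
```

Emit:
drive_tool:
  targets:
    - {"travel": [0.003, -0.009, 0], "yaw": 0, "claw": 0.02}
    - {"travel": [0.005, -0.015, 0], "yaw": 0, "claw": 0.02}
    - {"travel": [0.006, -0.018, 0], "yaw": 0, "claw": 0.02}
    - {"travel": [0.006, -0.018, 0], "yaw": 0, "claw": 0.02}
    - {"travel": [0.006, -0.018, 0], "yaw": 0, "claw": 0.02}
    - {"travel": [0.006, -0.018, 0], "yaw": 0, "claw": 0.02}
    - {"travel": [0.005, -0.016, 0], "yaw": 0, "claw": 0.02}
    - {"travel": [0.003, -0.01, 0], "yaw": 0, "claw": 0.02}
    - {"travel": [0, 0, 0], "yaw": 0, "claw": 0.02}
    - {"travel": [0, 0, 0.02], "yaw": 0, "claw": 0.02}
    - {"travel": [0, 0, 0.03], "yaw": 0, "claw": 0.02}
    - {"travel": [0, 0, 0.02], "yaw": 0, "claw": 0.02}
    - {"travel": [0, 0, 0.01], "yaw": 0, "claw": 0.02}
    - {"travel": [0, 0, 0.01], "yaw": 0, "claw": 0.02}
    - {"travel": [0, 0, 0], "yaw": 0, "claw": 0.02}

```text
t: 19.4
tool_pos: [0.4465, -0.0062, 0.1442]
tcp_rot: [-0.183, -3.135, -0.001]
ft_force: [0.0, 0.1, -1.2]
width: 0.0235
gripper_force: 20.5
```

Emit:
drive_tool:
  targets:
    - {"travel": [-0.0015, 0, 0], "yaw": 0, "claw": 0.02}
    - {"travel": [-0.0015, 0, 0], "yaw": 0, "claw": 0.02}
    - {"travel": [-0.002, 0, 0], "yaw": 0, "claw": 0.02}
    - {"travel": [0, 0, 0], "yaw": 0, "claw": 0.02}
    - {"travel": [0, 0, 0], "yaw": 0, "claw": 0.02}

```text
t: 19.9
tool_pos: [0.4522, -0.007, 0.1456]
tcp_rot: [0.183, 3.136, 0.0]
ft_force: [-2.6, 0.2, -0.3]
width: 0.0235
gripper_force: 20.6
```

Emit:
drive_tool:
  targets:
    - {"travel": [0, 0, -0.01], "yaw": 0, "claw": 0.02}
    - {"travel": [0, 0, -0.02], "yaw": 0, "claw": 0.02}
    - {"travel": [0, 0, -0.03], "yaw": 0, "claw": 0.02}
    - {"travel": [0, 0, -0.03], "yaw": 0, "claw": 0.02}
    - {"travel": [-0.002, 0.009, 0], "yaw": 0, "claw": 0.02}
    - {"travel": [-0.004, 0.015, 0], "yaw": 0, "claw": 0.02}
    - {"travel": [-0.005, 0.018, 0], "yaw": 0, "claw": 0.02}
    - {"travel": [-0.005, 0.018, 0], "yaw": 0, "claw": 0.02}
    - {"travel": [-0.006, 0.018, 0], "yaw": 0, "claw": 0.02}
    - {"travel": [-0.006, 0.018, 0], "yaw": 0, "claw": 0.02}
    - {"travel": [-0.005, 0.016, 0], "yaw": 0, "claw": 0.02}
    - {"travel": [-0.002, 0.01, 0], "yaw": 0, "claw": 0.02}
    - {"travel": [0, 0, 0], "yaw": 0, "claw": 0.02}
    - {"travel": [0, 0, 0], "yaw": 0, "claw": 0.02}
    - {"travel": [0, 0, 0], "yaw": 0, "claw": 0.02}

```text
t: 21.4
tool_pos: [0.5008, 0.1096, 0.235]
tcp_rot: [0.184, 3.136, -0.0]
ft_force: [0.7, 0.3, -1.8]
width: 0.0239
gripper_force: 20.6
```

```bash
python3 - <<'E'
from h import *
import pickle
s,R=st();p=np.array(s['tool_pos'])*1000
snap("scene","l2");ci,im=snap("wrist","w5");pickle.dump(ci,open("w5.pkl","wb"))
open("p.txt","w").write(str(p.round(1).tolist()).replace(" ",""))
E
python3 lean2.py l2 $(cat p.txt)
```

```text
t 21.4 pos [500.8 109.6 235. ] ax 173.27 ay 83.27 tz [ 1.e-04 -2.e-04 -1.e+00] F [ 0.7  0.3 -1.8] w 23.9 gf 20.6 q [ 0.07 -0.22  1.87 -0.    1.5  -1.38]
152 380 400 w 21 mid-up 1.4
153 380 398 w 19 mid-up 0.6
154 379 396 w 18 mid-up -0.7
155 379 393 w 15 mid-up -2.1
156 379 392 w 14 mid-up -2.4
157 379 393 w 15 mid-up -1.7
158 379 392 w 14 mid-up -2.0
159 379 392 w 14 mid-up -1.8
160 379 392 w 14 mid-up -1.7
161 379 391 w 13 mid-up -2.0
162 378 391 w 14 mid-up -2.3
163 378 392 w 15 mid-up -1.6
164 378 391 w 14 mid-up -1.9
165 378 384 w 7 mid-up -5.2
166 378 385 w 8 mid-up -4.6
167 378 390 w 13 mid-up -1.9
168 377 391 w 15 mid-up -1.7
169 378 391 w 14 mid-up -1.0
170 378 390 w 13 mid-up -1.3
171 379 390 w 12 mid-up -0.7
172 380 389 w 10 mid-up -0.5
173 380 387 w 8 mid-up -1.3
174 380 387 w 8 mid-up -1.1
175 380 386 w 7 mid-up -1.4
176 380 386 w 7 mid-up -1.3
177 380 386 w 7 mid-up -1.1
178 381 385 w 5 mid-up -0.9
179 381 384 w 4 mid-up -1.2
180 382 384 w 3 mid-up -0.5
```

Emit:
drive_tool:
  targets:
    - {"travel": [0.0015, 0.0104, 0], "yaw": 0, "claw": 0.02}
    - {"travel": [0.002, 0.016, 0], "yaw": 0, "claw": 0.02}
    - {"travel": [0.002, 0.016, 0], "yaw": 0, "claw": 0.02}
    - {"travel": [0.002, 0.014, 0], "yaw": 0, "claw": 0.02}
    - {"travel": [0.001, 0.01, 0], "yaw": 0, "claw": 0.02}
    - {"travel": [0, 0, 0.02], "yaw": 0, "claw": 0.02}
    - {"travel": [0, 0, 0.03], "yaw": 0, "claw": 0.02}
    - {"travel": [0, 0, 0.02], "yaw": 0, "claw": 0.02}
    - {"travel": [0, 0, 0.01], "yaw": 0, "claw": 0.02}
    - {"travel": [0, 0, 0], "yaw": 0, "claw": 0.02}
    - {"travel": [0, 0, 0], "yaw": 0, "claw": 0.02}

```text
t: 22.6
tool_pos: [0.5009, 0.1772, 0.1561]
tcp_rot: [0.183, 3.135, 0.001]
ft_force: [0.2, -0.0, 0.1]
width: 0.023
gripper_force: 20.6
```

Run:
```python
from h import *
import pickle
s,R=st();p=np.array(s['tool_pos'])
S,im=snap("scene","f1");W,wi=snap("wrist","w6");pickle.dump(W,open("w6.pkl","wb"))
for n,c,i in(("scene",S,im),("wrist",W,wi)):
    print(n,"tip pred",proj(c,p-[0,0,.077]).round(1),"ring top",proj(c,[.5001,.1766,.0615]).round(1))
    u=proj(c,p-[0,0,.077])[0].round().astype(int)
    g=i.max(2);print("cols",u[0]-18)
    for r in range(u[1]-16,u[1]+20,2 if n=="wrist" else 1):print(r,g[r,u[0]-18:u[0]+19])
    h=cv2.cvtColor(i,cv2.COLOR_RGB2HSV);m=(h[...,0]>100)&(h[...,0]<140)&(h[...,1]>90)&(h[...,2]>30)
    q=np.argwhere(m[u[1]-5:u[1]+30,u[0]-25:u[0]+25])+[u[1]-5,u[0]-25];print("blue rows/cols",q.min(0),q.max(0),q.mean(0)) if len(q) else 0
```

```text
t 22.6 pos [500.9 177.2 156.1] ax 173.31 ay 83.31 tz [ 1.4e-03  3.0e-04 -1.0e+00] F [ 0.2 -0.   0.1] w 23.0 gf 20.6 q [ 0.2  -0.11  1.9  -0.    1.35 -1.25]
scene tip pred [[356.2 186.8]] ring top [[355.5 193. ]]
cols 338
171 [131 132 129 125 118 121 129 132 128 128 129 112  73 107 110 111 113 114
 117 115 113 111 110 107 113 139 139 137 134 135 136 126 126 128 126 127
 127]
172 [126 125 122 118 113 119 129 133 127 125 121 105  75 107 108 111 113 115
 116 116 114 112 109 106 111 132 132 135 136 130 127 130 128 125 125 129
 130]
173 [129 123 121 117 112 118 123 120 119 119 119 109  88 108 110 114 112 114
 116 116 112 112 109  98  97 130 130 133 135 132 126 129 130 129 130 131
 130]
174 [167 121 119 123 117 117 115 111 109 112 116 110  86 109 111 111 113 115
 115 113 111 111 111  98  96 131 130 131 135 135 131 129 132 130 133 132
 132]
175 [136 172 133 128 128 123 119 113 116 117 120 111  86 108 109 112 113 111
 115 116 112 113 111  99  94 132 129 129 128 128 129 129 127 130 131 132
 132]
176 [105 147 193 131 127 125 122 118 122 121 122 112  88 108 109 110 113 114
 116 115 113 112 110  
[... 6909 characters left out ...]
  89  88  90  88  90  90  94  91  93  90  92  88
  96  86  93  89  90  86  87  84  87  92  85  84  87  85  86  91 110 132
 144]
214 [126  89  82  88  88  87  89  94  91  88  85  90  87  92  92  94  92  88
  89  89  89  90  94  92  86  89  90  85  89  87  86  90  85  81  92  88
  84]
216 [94 85 84 86 91 89 85 89 91 90 86 86 93 93 87 91 92 90 90 90 85 85 91 90
 91 90 87 90 90 85 88 85 89 87 85 79 83]
218 [85 85 83 91 88 86 86 91 89 94 94 90 93 96 89 93 91 89 90 93 90 92 91 91
 93 90 89 95 93 87 91 86 86 88 86 77 84]
220 [85 88 91 87 93 89 95 91 89 94 90 88 91 92 92 90 95 93 92 87 90 94 90 89
 86 89 94 95 85 87 87 89 87 90 85 86 94]
blue rows/cols [197 315] [198 324] [197.28571429 320.        ]
```

Run:
```python
from h import *
S=ctrl.camera_info("scene");C=-np.array(S['R']).T@np.array(S['t'])
a=np.array([-.035,1,0]);a/=np.linalg.norm(a);o=np.array([.5003,.1704,.0435])
th=np.linspace(0,2*np.pi,721)
e1=np.array([1,.035,0]);e1/=np.linalg.norm(e1);e2=np.array([0,0,1.])
def sil(o):
    out=[]
    for y in np.linspace(-.03,.03,61):
        P=o+a*y+.018*(np.outer(np.cos(th),e1)+np.outer(np.sin(th),e2))
        n=np.outer(np.cos(th),e1)+np.outer(np.sin(th),e2);f=((C-P)*n).sum(1)
        i=[k for k in range(720) if f[k]*f[k+1]<0 and np.sin(th[k])>.2 ]
        out+=[P[k] for k in i]
    q=proj(S,out);q=q[q[:,1].argsort()];return q
q=sil(o)
for r in(191,192,193,194,195,196,198,200):print(r,np.interp(r,q[:,1],q[:,0]).round(2),end=' ')
p=np.array([.5009,.1772,.1561])
print("\n",proj(S,[p-[0,0,.077],p-[.001,0,.077],p-[0,.001,.077],p-[0,0,.078]]))
```

```text
191 359.16 192 360.28 193 361.4 194 362.53 195 363.65 196 364.77 198 367.02 200 369.26 
 [[356.23536692 186.78496567]
 [355.8489007  186.99619113]
 [356.5500596  187.08352935]
 [356.19774779 187.12254114]]
```

Emit:
drive_tool:
  targets:
    - {"travel": [0, 0, 0.004], "yaw": 0, "claw": 0.02}
    - {"travel": [0, 0, 0.004], "yaw": 0, "claw": 0.02}
    - {"travel": [0, 0, 0.003], "yaw": 0, "claw": 0.02}
    - {"travel": [0, 0, 0.002], "yaw": 0, "claw": 0.02}
    - {"travel": [0, 0, 0], "yaw": 0, "claw": 0.02}
    - {"travel": [0, 0, 0], "yaw": 0, "claw": 0.02}
  newtons: 40

```text
t: 23.3
tool_pos: [0.5002, 0.177, 0.142]
tcp_rot: [-0.183, -3.136, 0.0]
ft_force: [-0.6, 0.5, -2.5]
width: 0.0232
gripper_force: 39.9
```

Emit:
drive_tool:
  targets:
    - {"travel": [0, 0, 0.001], "yaw": 0, "claw": 0.02}
    - {"travel": [0, 0, 0], "yaw": 0, "claw": 0.02}
    - {"travel": [0, 0, 0], "yaw": 0, "claw": 0.02}

```text
t: 23.6
tool_pos: [0.5003, 0.177, 0.1412]
tcp_rot: [0.183, 3.136, 0.0]
ft_force: [-0.1, 0.9, -0.9]
width: 0.0229
gripper_force: 39.9
```

Emit:
drive_tool:
  targets:
    - {"travel": [0, 0, 0.001], "yaw": 0, "claw": 0.02}
    - {"travel": [0, 0, 0], "yaw": 0, "claw": 0.02}
    - {"travel": [0, 0, 0], "yaw": 0, "claw": 0.02}

```text
t: 23.9
tool_pos: [0.5002, 0.177, 0.1401]
tcp_rot: [-0.183, -3.136, 0.0]
ft_force: [-0.3, 0.8, -1.1]
width: 0.0232
gripper_force: 39.9
```

Emit:
drive_tool:
  targets:
    - {"travel": [0, 0, 0.001], "yaw": 0, "claw": 0.02}
    - {"travel": [0, 0, 0], "yaw": 0, "claw": 0.02}
    - {"travel": [0, 0, 0], "yaw": 0, "claw": 0.02}

```text
t: 24.2
tool_pos: [0.5002, 0.177, 0.139]
tcp_rot: [-0.183, -3.136, 0.0]
ft_force: [0.1, 0.3, -1.2]
width: 0.0229
gripper_force: 39.9
```

Emit:
drive_tool:
  targets:
    - {"travel": [0, 0, 0.001], "yaw": 0, "claw": 0.02}
    - {"travel": [0, 0, 0], "yaw": 0, "claw": 0.02}
    - {"travel": [0, 0, 0], "yaw": 0, "claw": 0.02}

```text
t: 24.5
tool_pos: [0.5002, 0.177, 0.138]
tcp_rot: [-0.183, -3.136, 0.0]
ft_force: [-0.5, 0.3, -0.7]
width: 0.023
gripper_force: 39.9
```

Emit:
drive_tool:
  targets:
    - {"travel": [0, 0, 0.001], "yaw": 0, "claw": 0.02}
    - {"travel": [0, 0, 0], "yaw": 0, "claw": 0.02}
    - {"travel": [0, 0, 0], "yaw": 0, "claw": 0.02}

```text
t: 24.8
tool_pos: [0.5005, 0.1771, 0.1375]
tcp_rot: [0.183, 3.136, 0.0]
ft_force: [1.1, 0.1, -0.5]
width: 0.0228
gripper_force: 40.2
```

Emit:
drive_tool:
  targets:
    - {"travel": [0, 0, 0.001], "yaw": 0, "claw": 0.02}
    - {"travel": [0, 0, 0], "yaw": 0, "claw": 0.02}
    - {"travel": [0, 0, 0], "yaw": 0, "claw": 0.02}

```text
t: 25.1
tool_pos: [0.5004, 0.1771, 0.1363]
tcp_rot: [0.183, 3.136, 0.0]
ft_force: [0.7, 0.7, 0.9]
width: 0.023
gripper_force: 40.4
```

Emit:
drive_tool:
  targets:
    - {"travel": [0, 0, 0.001], "yaw": 0, "claw": 0.02}
    - {"travel": [0, 0, 0], "yaw": 0, "claw": 0.02}
    - {"travel": [0, 0, 0], "yaw": 0, "claw": 0.02}

```text
t: 25.4
tool_pos: [0.5004, 0.1771, 0.1353]
tcp_rot: [0.183, 3.136, 0.0]
ft_force: [-0.1, 1.4, 1.1]
width: 0.0229
gripper_force: 40.5
```

Emit:
drive_tool:
  targets:
    - {"travel": [0, 0, 0.001], "yaw": 0, "claw": 0.02}
    - {"travel": [0, 0, 0], "yaw": 0, "claw": 0.02}
    - {"travel": [0, 0, 0], "yaw": 0, "claw": 0.02}

```text
t: 25.7
tool_pos: [0.5004, 0.1771, 0.1343]
tcp_rot: [0.183, 3.136, 0.0]
ft_force: [0.4, 0.5, 3.0]
width: 0.0228
gripper_force: 40.6
```

Emit:
drive_tool:
  targets:
    - {"travel": [0, 0, 0.001], "yaw": 0, "claw": 0.02}
    - {"travel": [0, 0, 0], "yaw": 0, "claw": 0.02}
    - {"travel": [0, 0, 0], "yaw": 0, "claw": 0.02}

```text
t: 26.0
tool_pos: [0.5004, 0.1771, 0.1333]
tcp_rot: [0.183, 3.136, 0.0]
ft_force: [0.7, 1.0, 2.7]
width: 0.0229
gripper_force: 40.6
```

Run:
```python
from h import *
import time
s,R=st();p=np.array(s['tool_pos'])
F=[]
for k in range(12):
    im=ctrl.snapshot("scene");F.append(ctrl.observe()['ft_force'])
print("F mean",np.mean(F,0).round(2),np.std(F,0).round(2));cv2.imwrite("pics/g1.png",im[:,:,::-1])
S=ctrl.camera_info("scene");u=proj(S,[.5004,.1766,.0615])[0].round().astype(int);print(u)
h=cv2.cvtColor(im,cv2.COLOR_RGB2HSV);m=(h[...,0]>105)&(h[...,0]<135)&(h[...,1]>90)&(h[...,2]>30)
g=im.max(2)
for r in range(u[1]-16,u[1]+12):print(r,u[0]-14,"".join("#" if m[r,c] else ("." if g[r,c]>128 else "o" if g[r,c]>100 else "x") for c in range(u[0]-14,u[0]+20)),g[r,u[0]-8:u[0]+10])
```

```text
t 26.0 pos [500.4 177.1 133.3] ax 173.31 ay 83.31 tz [ 4.e-04  1.e-04 -1.e+00] F [0.7 1.  2.7] w 22.9 gf 40.6 q [ 0.2  -0.09  1.92  0.    1.31 -1.25]
F mean [0.96 1.09 2.55] [0.35 0.38 0.51]
[356 193]
177 342 ..oooooooooooooooooo.....oo....... [125 120 110 111 115 117 119 119 119 117 116 114 110 115 135 131 132 135]
178 342 .......ooooooooooooo.............. [129 124 109 112 114 118 119 118 117 118 116 114 111 114 133 131 134 133]
179 342 ....o..ooooooooooooo.............. [133 126 110 111 116 117 118 117 118 116 115 113 108 113 133 134 134 134]
180 342 .......oooooooooooox.............. [132 127 109 113 115 117 120 119 119 118 115 113 102  98 136 131 131 135]
181 342 ..o....oooooooooooox.............. [132 125 112 112 114 117 117 117 116 117 114 115 103 100 138 134 133 133]
182 342 ...o..oxooooooooooox.............. [114  75 111 113 114 116 118 117 117 116 115 111 101  96 134 134 140 135]
183 342 ....o.oxooooooooooxx...o......oooo [121  98 112 112 115 118 118 118 119 115 114 111  96  87 137 131 131 127]
184 342 .......oooooooooooxx..........oo.o [131 106 110 113 116 117 119 120 117 
[... 1676 characters left out ...]
99 342 xxooo####o........................ [ 99 101 105 111 150 148 149 151 153 156 162 158 156 150 195 242 238 236]
200 342 oxxox###o......................... [ 95 100 110 144 142 146 146 148 149 155 157 161 158 197 246 242 239 239]
201 342 oooxx##xo...................o..... [ 91  96 114 136 138 140 144 146 150 151 152 157 157 153 194 243 239 237]
202 342 o..ox##xo....................o.... [ 83  98 127 129 132 138 141 142 147 150 152 152 157 160 200 244 241 239]
203 342 ....x##xooo....................... [ 80  91 119 124 128 133 137 141 145 146 148 148 193 243 244 243 242 242]
204 342 .....xxxoooo...................... [ 73  91 111 116 122 127 131 136 141 143 145 183 235 234 237 241 242 242]
```

```bash
python3 -c "
from rig import ctrl
print(ctrl.job_done())"
```

```text
the job is handed in; nothing more can be done
None
```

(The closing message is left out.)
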